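# Put the length standards away under the roll-top cover with self-closing tweezers

## Robot

A 6-joint arm with a two-finger parallel gripper is mounted at the origin on a cart in front of the work surface, level with it; the furniture and walls round the work are solid. World frame = base frame: x ahead of the robot, y to its left, z up, the work surface at z = 0. Lengths are in m, angles in rad, forces in N, time in s.
With the tool pointing down it reaches from about 0.3 to 0.875 m from the base axis. Payload 6.4 kg.
Tool frame: the origin (TCP) lies on the centre line of the jaws, within the pads' length; the fingertips stand 11 mm ahead of it and the grasp point (between the pads) lies 8 mm behind it; x points along the fingers, y is the direction in which the jaws open and shut, and the axes are right-handed (so a half turn about x gives the same grasp; the last joint's range is limited). The gripper opens to 85 mm and grips with 20 to 120 N. Pads are 22 mm wide; open, the fingers measure 114 mm over their backs; the gripper's body (76 mm by 85 mm) begins 54 mm behind the grasp point. The pads swing forward as they close: fully open they stand 13 mm farther back than shut.
Start: joints at [-1.433, 0.181, 1.607, -0, 1.354, -0.206], TCP at [0.194, -0.541, 0.242] pointing down, gripper open.
Joint ranges: [-2.99, 2.99], [-0.89, 2.07], [0.3, 2.58], [-1.14, 4.28], [0, 2.63], [-3.12, 3.12]. Speed limits (rad/s): [2.57, 2.57, 3.01, 3.14, 3.14, 3.14].

## Interface

Orientations are given as a unit quaternion [w, x, y, z].
In Python, from bench import ctrl, camera, hand_in gives the robot as it stands. The module is installed in compiled form; this text tells all that it offers.
- The arm moves only by the tool drive_tool, never from a script. Its argument "increments" is a list of rows, each a list of 7 numbers: the shift along the tool's x, y, z in m, then the turn, a rotation vector about the tool's x, y, z in degrees, then the gripper's target within -1 to 1 (fully open at 1, half-way at 0, shut at -1). In form: [[dx, dy, dz, rx, ry, rz, claw], ...]. A call has 1 to 10 rows; each row shifts and turns the commanded pose from where the row before left it, along the tool's axes as they then stand; what a row does not reach is not made up. A row lasts 1/8 s, in which the tool goes at most 62.5 mm and 10.7 degrees, less where a joint would pass 70% of its speed; a pose out of reach is approached as far as the arm can. A call is refused whole if a number of a shift passes 0.0625 or a number of a turn 10.7, either way. A call with a gripper value outside its range is refused whole. The fingers move at their own pace and stop on an object; the grip force is fixed at half the most. Time passes only in rows, so rows that do not move let the fingers close. It gives the time, the measured TCP pose, the force and the opening at its end, in the units of the state.
- ctrl.get_obs(): the state, without advancing time (a new reading comes with each control period).
- camera(name): name is "scene" or "top" or "wrist"; returns a dict with "img" (400x640x3 uint8, red, green, blue), "depth" (400x640 float32, m along the optical axis (not along the pixel's ray), 0 where there is no reading), "fx", "fy", "cx", "cy" (pixels), "k1" (the pictures are not rectified: a ray, as slopes to the right and down, at radius r is drawn at 1 + k1 r^2 times it, then the intrinsics apply), "world_from_camera" (4x4, takes a point from camera to world coordinates); the wrist camera has in their place "hand_eye" (4x4, takes a point from camera to tool coordinates, whose origin is the TCP and whose axes are the tool frame's). Camera axes: x right, y down, z forward; pixel columns grow to the right and rows downward; lengths in m; the calibration is good to about 2 mm. A picture is of the moment at which its call begins: read the wrist's pose just before it.
- hand_in(): hands the job in, once; it reports no verdict.
The state is a dict: "time_s": time; "q": joint angles; "dq": joint speeds; "joint_efforts": joint torques, N m; "eef_pos": TCP position; "eef_rot": TCP orientation; "wrist_force": force on the tool from outside, world axes, zero at the start; "torque": the same for the moment, N m; "opening": opening from 0.0 (shut) to 1.0 (fully open).
Only numpy, scipy, OpenCV 4.12 (cv2) and the standard library are available. Lean on these libraries where they do the work, as an engineer would, in place of code of your own. Each camera call takes 0.05 s, during which the arm holds its last target.

## Task

Raise the slatted shutter of the roll-top case until it stays open by itself, then put every steel bar from the worktop into the case, one to a lane, lying flat along its lane, handling the bars only with the self-closing tweezers (squeeze to open, let go to grip) and never with the gripper's own fingers. Then hang the tweezers back upright on their stand and close the shutter fully.

Things in the scene. Friction and masses are not known exactly. Their poses are not given: they have to be found in the camera images.
- shutter (a joint): Slatted aluminium shutter of a half-round white roll-top case (285 mm deep, 256 wide, 151 high). It runs in circular side tracks, so it turns about the case's level cross axis: 0 rad closed (right down), growing as it is raised, 1.36 fully open. Friction holds it wherever it is left; about 1 to 3 N at the handle moves it. It starts within 0.12 rad of closed.
- shutter_axis (a point): Axis of the shutter's circular tracks, at mid width of the case, 12 mm above the worktop, level with the lanes' floor. The case faces its -x (the robot); y along the axis; z up. Cheeks: half discs of radius 139 mm, at y = 117 to 128 mm either side. The rear half (x above 25 mm) stays under a fixed hood of radius 133 mm; the slats' outer radius is 125 mm.
- shutter_handle (a point): Middle of the shutter's handle: a dark round bar 12 mm thick, 110 mm free length along the case's y, on two stalks, its centre 162 mm from the axis and 37 mm from the slats' outer face. It moves with the shutter on a circle about shutter_axis: with the shutter closed it is 18 degrees above level on the robot's side, with the shutter fully open 96 degrees, so just past the top.
- lane_1 (a point): Lane 1 of 4: centre of its length and width, on its floor. Lanes run along the case's x, 34 mm wide between ribs 4 mm high and 10 mm wide, 44 mm from one to the next, about 120 mm long (closed in front by a 6 mm high stop 53 mm ahead of this point, -x). Only the front half of the case is open above when the shutter is up.
- lane_2 (a point): Lane 2 of 4: centre of its length and width, on its floor. Lanes run along the case's x, 34 mm wide between ribs 4 mm high and 10 mm wide, 44 mm from one to the next, about 120 mm long (closed in front by a 6 mm high stop 53 mm ahead of this point, -x). Only the front half of the case is open above when the shutter is up.
- lane_3 (a point): Lane 3 of 4: centre of its length and width, on its floor. Lanes run along the case's x, 34 mm wide between ribs 4 mm high and 10 mm wide, 44 mm from one to the next, about 120 mm long (closed in front by a 6 mm high stop 53 mm ahead of this point, -x). Only the front half of the case is open above when the shutter is up.
- lane_4 (a point): Lane 4 of 4: centre of its length and width, on its floor. Lanes run along the case's x, 34 mm wide between ribs 4 mm high and 10 mm wide, 44 mm from one to the next, about 120 mm long (closed in front by a 6 mm high stop 53 mm ahead of this point, -x). Only the front half of the case is open above when the shutter is up.
- bar_1_center (a point): Centre of a plain steel bar (length standard) 60 x 18 x 18 mm, 80 g, its length along its x; lies flat on the worktop. It may be absent (None).
- bar_2_center (a point): Centre of a plain steel bar (length standard) 66 x 18 x 18 mm, 80 g, its length along its x; lies flat on the worktop. It may be absent (None).
- bar_3_center (a point): Centre of a plain steel bar (length standard) 72 x 18 x 18 mm, 80 g, its length along its x; lies flat on the worktop. It may be absent (None).
- bar_4_center (a point): Centre of a plain steel bar (length standard) 78 x 18 x 18 mm, 80 g, its length along its x; lies flat on the worktop. It may be absent (None).
- bar_1: The same bar 1; origin at the middle of its underside. It may be absent (None).
- bar_2: The same bar 2; origin at the middle of its underside. It may be absent (None).
- bar_3: The same bar 3; origin at the middle of its underside. It may be absent (None).
- bar_4: The same bar 4; origin at the middle of its underside. It may be absent (None).
- tweezers: The self-closing tweezers as a whole, 150 mm tall, 120 g, hanging upright in their stand; origin between the jaw tips. z up to the handles, y the line along which handles and jaws move. The arms cross: squeezing the two handle pads together opens the jaws, springs close them. Opening the fingers wider than the pads drops the tweezers. Squeezing or letting go shifts them some mm along the fingers.
- tweezers_grip (a point): Midway between the two handle pads, 130 mm above the jaw tips. Pads flat, facing +y and -y, 22 mm wide (x), 36 mm high (z), 62 mm across when untouched with shut empty jaws. They are sprung: the first 4 mm of each (to 54 mm across, 2 to 10 N a finger) do not move the jaws, so carry them empty at about 58 mm. With a bar in the jaws: 44 mm untouched, 32 mm where the jaws begin to let go; carry at 39 mm.
- tweezers_tip (a point): Point between the lower ends of the jaws; moves with the tweezers. Each jaw is a blade 16 mm wide (x), 5 mm thick (y), 36 mm high, flat on its inner face.
- tweezers_wings (a point): Middle of the underside of the tweezers' two wings, 82 mm above the jaw tips. The wings reach 31 mm to either side along the tweezers' x, 14 mm wide (y).
- jaw_left (a joint): Travel of one jaw from shut, 0 to 0.016 m; the other moves equally the other way, so the jaw gap is twice this (0.009 with a bar held). Gap = (54 mm - width across the pads) / 1.2: 18 mm at 32 mm across, 26 mm at 23, 30 mm at 18; 10 N a finger at first, 16 N at the end.
- stand_seat (a point): Seat of the fixed stand (base 95 x 75 x 8 mm), 94 mm above the worktop, midway between two aluminium posts 25 mm either side along the stand's x. The tweezers' wings rest on the posts' tops between flared lips 13 mm high (17 mm apart in y at the bottom, 28 at the top), tips 12 mm above the worktop; either way round is right.
Things that resemble listed ones, but are neither listed nor needed, are in the scene too. What is shaped like the bar_4 but blue or pink is not meant. Leave any green look-alike of the tweezers alone.

How it is judged:
On the way, in this order (a step that is already met when the one before it is completed fails the run):
1. the shutter is raised and stays open by itself, nothing touching it (value of joint shutter above 1.15 rad and contact force between the fingers and case below 0.3 N), for 0.4 s.
2. a bar hangs in the tweezers, clear of the worktop (((contact force between tweezers and bar_1 above 1 N and height (world z) of bar_1_center above 0.04 m and value of joint jaw_left above 0.006 m) or (contact force between tweezers and bar_2 above 1 N and height (world z) of bar_2_center above 0.04 m and value of joint jaw_left above 0.006 m) or (contact force between tweezers and bar_3 above 1 N and height (world z) of bar_3_center above 0.04 m and value of joint jaw_left above 0.006 m) or (contact force between tweezers and bar_4 above 1 N and height (world z) of bar_4_center above 0.04 m and value of joint jaw_left above 0.006 m))), for 0.3 s.
3. every bar lies flat in a lane of its own, let go by the tweezers (x of bar_1_center in the frame of shutter_axis between -0.095 and -0.01 m and y of bar_1_center in the frame of shutter_axis between -0.085 and 0.085 m and z of bar_1_center in the frame of shutter_axis between 0.005 and 0.0125 m and angle between the x axis of each of bar_1_center, bar_2_center, bar_3_center, bar_4_center and the x axis of shutter_axis, either way round below 0.2 rad and distance between bar_1_center and bar_2_center above 0.024 m and distance between each of bar_1_center, bar_2_center and bar_3_center above 0.024 m and distance between each of bar_1_center, bar_2_center, bar_3_center and bar_4_center above 0.024 m and x of bar_2_center in the frame of shutter_axis between -0.095 and -0.01 m and y of bar_2_center in the frame of shutter_axis between -0.085 and 0.085 m and z of bar_2_center in the frame of shutter_axis between 0.005 and 0.0125 m and x of bar_3_center in the frame of shutter_axis between -0.095 and -0.01 m and y of bar_3_center in the frame of shutter_axis between -0.085 and 0.085 m and z of bar_3_center in the frame of shutter_axis between 0.005 and 0.0125 m and x of bar_4_center in the frame of shutter_axis between -0.095 and -0.01 m and y of bar_4_center in the frame of shutter_axis between -0.085 and 0.085 m and z of bar_4_center in the frame of shutter_axis between 0.005 and 0.0125 m and contact force between tweezers and bar_1 below 0.3 N and contact force between tweezers and bar_2 below 0.3 N and contact force between tweezers and bar_3 below 0.3 N and contact force between tweezers and bar_4 below 0.3 N), for 0.3 s.
At the end, for the whole second after the job is handed in: Each bar present lies flat on the floor of its own lane, along it within 0.2 rad, centre 10 to 95 mm in front of the axis; tweezers at rest on the stand (wings within 10 mm of the seat, upright within 0.12 rad, aligned within 0.2 rad); shutter below 0.06 rad (all of step 3 and value of joint shutter below 0.06 rad and distance between tweezers_wings and stand_seat below 0.01 m and angle between tweezers's own z axis and vertical below 0.12 rad and angle between the x axis of tweezers and the x axis of stand_seat, either way round below 0.2 rad and linear speed of each of tweezers, bar_1, bar_2, bar_3, bar_4 below 0.03 m/s); the robot touches nothing.
It fails at once if the gripper's fingers touch a bar (contact force between the fingers and bar_1 above 0.5 N or contact force between the fingers and bar_2 above 0.5 N or contact force between the fingers and bar_3 above 0.5 N or contact force between the fingers and bar_4 above 0.5 N).
Of bar_1, bar_2, bar_3, bar_4 only 3 to 4 are there at a start; the rules pass over those that are not, and their reading is None.
At some moment in a run one of bar_1, bar_2, bar_3, bar_4 may be knocked a few centimetres aside while the robot is not near it.
It also fails if it takes over 208 s, if anything falls off the work surface, if the arm or the gripper's body presses on something with over 40 N, if the wrist force passes 120 N, or if a joint passes its speed limit or range.

## Working session

There is one attempt and no reset: what is moved stays moved. The work goes in short steps, Python scripts to look and compute and a tool call to move; the robot and the scene stay as the last step left them, time stands still between calls to the robot, and variables do not carry over. Pictures are saved under pics/ and viewed, and the job is handed in when it is done.

Besides the shell and the picture viewer there is one more tool, called after "Emit:" as name(argument=value, ...) on one line, values as JSON. drive_tool: Moves the arm, as the interface text tells. Its arguments: {"type":"object","properties":{"increments":{"type":"array","items":{"type":"array","items":{"type":"number"}}}},"required":["increments"]}

```bash
mkdir -p pics; cat > h.py <<'E'
import numpy as np, cv2, json
from bench import ctrl, camera, hand_in
from scipy.spatial.transform import Rotation as R
def snap(name, fn):
    o=ctrl.get_obs(); c=camera(name)
    cv2.imwrite('pics/'+fn, c['img'][:,:,::-1]); 
    T=c.get('world_from_camera')
    if T is None:
        q=o['eef_rot']; W=np.eye(4); W[:3,:3]=R.from_quat([q[1],q[2],q[3],q[0]]).as_matrix(); W[:3,3]=o['eef_pos']
        T=W@np.array(c['hand_eye'])
    c['T']=np.array(T); return c
def undist(c,uv):
    uv=np.atleast_2d(np.array(uv,float))
    x=np.stack([(uv[:,0]-c['cx'])/c['fx'],(uv[:,1]-c['cy'])/c['fy']],1); u=x.copy()
    for _ in range(20): u=x/(1+c['k1']*(u**2).sum(1,keepdims=True))
    return u
def ray(c,uv):
    u=undist(c,uv); d=np.c_[u,np.ones(len(u))]@c['T'][:3,:3].T
    return c['T'][:3,3],d
def onplane(c,uv,z):
    o,d=ray(c,uv); return o+d*((z-o[2])/d[:,2])[:,None]
def proj(c,P):
    P=np.atleast_2d(P); p=(P-c['T'][:3,3])@c['T'][:3,:3]; u=p[:,:2]/p[:,2:]
    u=u*(1+c['k1']*(u**2).sum(1,keepdims=True)); return np.c_[u[:,0]*c['fx']+c['cx'],u[:,1]*c['fy']+c['cy']]
def cloud(c):
    h,w=c['depth'].shape; v,u=np.mgrid[:h,:w]; uv=np.c_[u.ravel(),v.ravel()]
    un=undist(c,uv); z=c['depth'].ravel(); P=np.c_[un*z[:,None],z]@c['T'][:3,:3].T+c['T'][:3,3]
    P[z==0]=np.nan; return P.reshape(h,w,3)
E
python3 - <<'E'
from h import *
print(ctrl.get_obs())
for n in ['scene','top','wrist']:
    c=snap(n,n+'0.png'); print(n,c['fx'],c['cx'],c['cy'],c['k1'],c['T'].round(3).tolist(), (c['depth']>0).mean())
E
```

```text
{'time_s': 0.0, 'q': array([-1.43327934e+00,  1.81530570e-01,  1.60799082e+00,  7.44670421e-07,
        1.35380321e+00, -2.06310169e-01]), 'dq': array([-1.84290434e-03,  2.69126850e-04,  1.07919299e-03,  2.51669229e-04,
        8.32098606e-04,  3.68130794e-05]), 'joint_efforts': array([ 5.30362249e-04, -4.44876409e+01, -3.51330435e+01, -1.99428164e-04,
        9.20821389e-03,  1.30756419e-05]), 'eef_pos': array([ 0.19376591, -0.54081036,  0.24139833]), 'eef_rot': array([ 0.1203513 ,  0.69670454,  0.12157523, -0.69666191]), 'wrist_force': array([-0.14560157, -0.0121818 ,  0.55599569]), 'torque': array([-0.00572218, -0.00377542, -0.08075386]), 'opening': 0.9999781693151559}
scene 428.9506297757284 320.19421478660723 196.30824463462298 -0.039872248005141234 [[0.691, -0.29, 0.662, -0.236], [-0.723, -0.253, 0.643, -0.786], [-0.019, -0.923, -0.385, 0.528], [0.0, 0.0, 0.0, 1.0]] 0.99608203125
top 363.2441388158408 317.1084604924173 194.07394346684416 -0.07374727799222983 [[-0.006, -0.995, 0.099, 0.402], [-1.0, 0.006, -0.002, -0.058], [0.001, -0.099, -0.995, 1.091], [0.0, 0.0, 0.0, 1.0]] 0.9956328125
wrist 340.9763335226927 319.58994546824914 192.37458817646072 -0.035430214287638755 [[0.338, -0.896, -0.289, 0.268], [-0.941, -0.322, -0.101, -0.513], [-0.002, 0.306, -0.952, 0.373], [0.0, 0.0, 0.0, 1.0]] 0.99601171875
```

View pics/scene0.png

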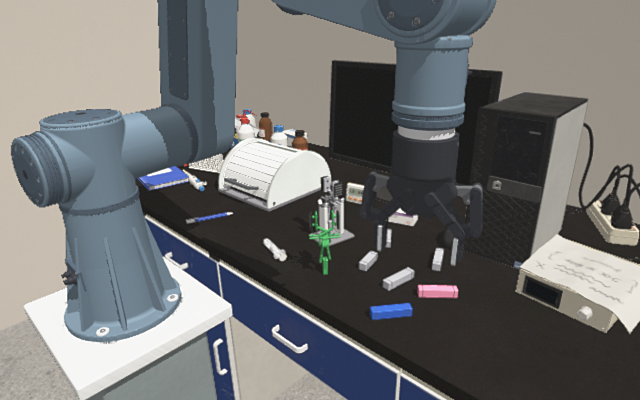

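View pics/top0.png

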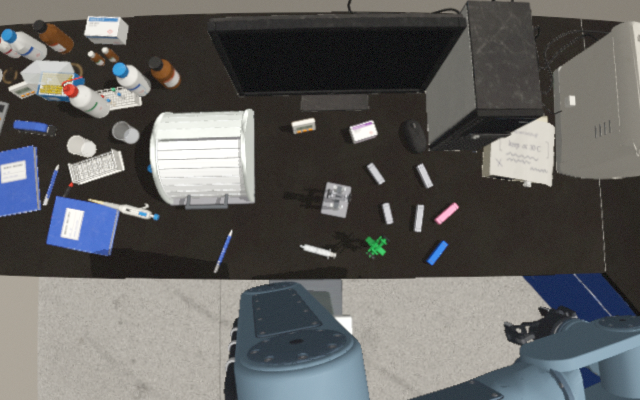

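View pics/wrist0.png

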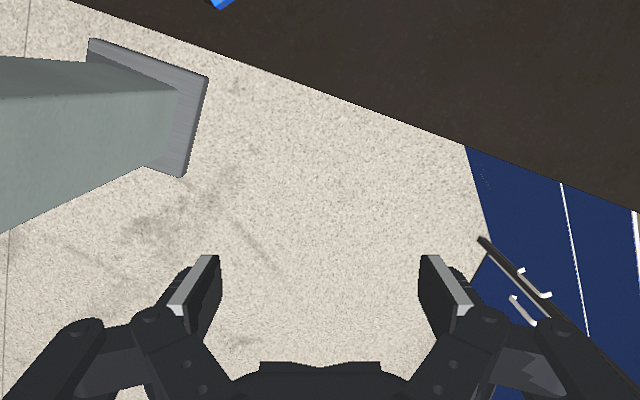

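```bash
python3 - <<'E'
from h import *
c=snap('top','t1.png'); im=c['img']
cv2.imwrite('pics/t1case.png',cv2.resize(im[90:230,130:280],None,fx=4,fy=4,interpolation=cv2.INTER_CUBIC)[:,:,::-1])
cv2.imwrite('pics/t1bars.png',cv2.resize(im[150:270,300:480],None,fx=4,fy=4,interpolation=cv2.INTER_CUBIC)[:,:,::-1])
g=im.min(2).astype(int); sat=im.max(2).astype(int)-g
m=((g>105)&(sat<40)).astype(np.uint8); m[:150]=0;m[270:]=0;m[:,:300]=0;m[:,480:]=0
n,l,s,ce=cv2.connectedComponentsWithStats(m)
for i in range(1,n):
    if s[i,4]<30: continue
    v,u=np.where(l==i); P=onplane(c,np.c_[u,v],0.018)
    r=cv2.minAreaRect((P[:,:2]*1000).astype(np.float32))
    print(ce[i].round(1),s[i,4],r)
E
```

```text
[375.6 173.2] 163 ((571.3436279296875, -235.0198974609375), (68.90778350830078, 21.715559005737305), 33.53591537475586)
[424.6 175.3] 180 ((563.9818115234375, -383.4104919433594), (73.99737548828125, 22.117761611938477), 24.81998062133789)
[335.7 199.7] 760 ((493.01531982421875, -115.04991149902344), (74.73292541503906, 94.61814880371094), 78.30899047851562)
[387.4 213. ] 152 ((451.7838439941406, -267.4341735839844), (62.10002136230469, 21.947574615478516), 11.673185348510742)
[418.8 217.9] 193 ((436.48583984375, -361.07171630859375), (21.56658172607422, 80.03630828857422), 81.03802490234375)
[318.1 250.6] 223 ((344.3326416015625, -60.21597671508789), (107.33291625976562, 23.907413482666016), 71.32948303222656)
```

```bash
python3 - <<'E'
from h import *
c=snap('top','t2.png'); P=cloud(c)
Q=P[90:230,130:280].reshape(-1,3); Q=Q[(Q[:,2]>0.02)]
print(Q.min(0),Q.max(0))
for y0 in np.arange(0.15,0.5,0.02):
    s=Q[abs(Q[:,1]-y0)<0.004]
    if len(s)>5:
        i=s[:,2].argmax(); print(y0.round(3),len(s),s[:,0].min().round(3),s[:,0].max().round(3),s[i].round(3))
s=Q[(Q[:,2]>0.155)]; print(s.round(3)[:10])
E
```

```text
[0.44332023 0.04528596 0.02002265] [0.83904036 0.51715993 0.15540525]
0.15 248 0.503 0.791 [0.657 0.153 0.146]
0.17 236 0.504 0.752 [0.657 0.17  0.144]
0.19 241 0.504 0.753 [0.657 0.191 0.144]
0.21 239 0.466 0.744 [0.664 0.214 0.142]
0.23 247 0.469 0.744 [0.655 0.229 0.145]
0.25 247 0.469 0.746 [0.655 0.253 0.146]
0.27 242 0.467 0.747 [0.653 0.272 0.146]
0.29 240 0.467 0.749 [0.653 0.286 0.145]
0.31 270 0.467 0.751 [0.653 0.313 0.147]
0.33 230 0.499 0.74 [0.654 0.328 0.144]
0.35 227 0.499 0.741 [0.657 0.348 0.144]
0.37 283 0.492 0.743 [0.652 0.369 0.145]
0.39 36 0.551 0.751 [0.648 0.386 0.15 ]
0.45 18 0.443 0.595 [0.455 0.446 0.034]
0.47 19 0.446 0.839 [0.455 0.472 0.032]
0.49 50 0.449 0.831 [0.696 0.493 0.063]
[[0.638 0.14  0.155]]
```

View pics/t1case.png

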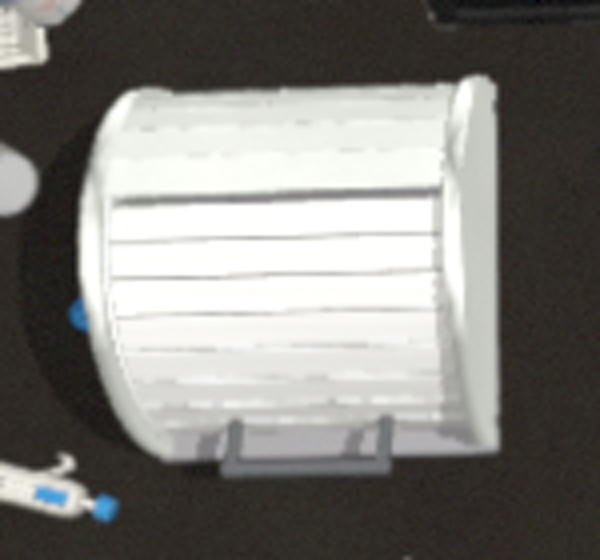

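View pics/t1bars.png

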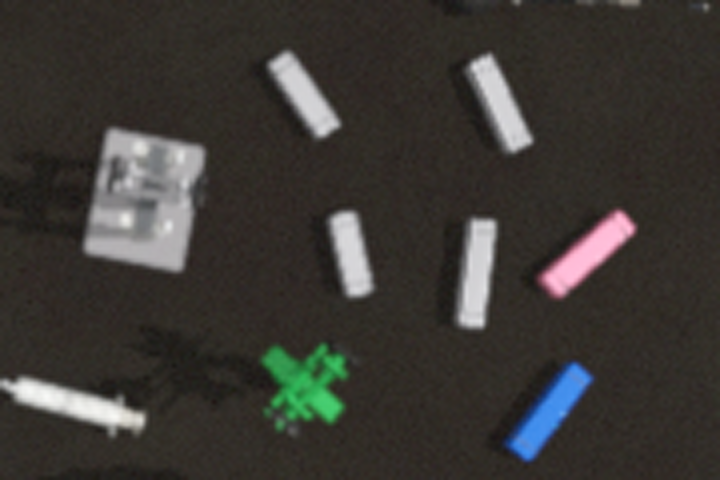

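```bash
python3 - <<'E'
from h import *
from scipy.optimize import least_squares
c=snap('top','t3.png'); P=cloud(c); im=c['img'].astype(int)
sub=P[90:230,130:280]; I=im[90:230,130:280]
Q=sub.reshape(-1,3); col=I.reshape(-1,3)
ok=(Q[:,1]>0.165)&(Q[:,1]<0.36)&(Q[:,2]>0.05)&(col.min(1)>170)
# slats/hood split by radius about guess
def f(p,Z,r): 
    x0,th=p; X=(Z[:,0]-x0)*np.cos(th)+(Z[:,1]-.265)*np.sin(th); return np.hypot(X,Z[:,2]-0.012)-r
x0,th=0.64,0.03
for it in range(6):
    A=Q[ok]; X=(A[:,0]-x0)*np.cos(th)+(A[:,1]-.265)*np.sin(th)
    S=A[(X<0.015)&(X>-0.11)]; H=A[(X>0.035)&(X<0.1)]
    g=lambda p: np.r_[f(p,S,p[2] if 0 else .125),f(p,H,.133)]
    r=least_squares(g,[x0,th],loss='soft_l1',f_scale=.003); x0,th=r.x
print(x0,np.degrees(th),len(S),len(H),np.median(f(r.x,S,.125)),np.median(f(r.x,H,.133)))
rs=least_squares(lambda p:f(p,S,p[2]) if 0 else f(p[:2],S,.125),[x0,th],loss='soft_l1',f_scale=.003);print('S only',rs.x)
# cheeks: top rim points radius ~139
X=(Q[:,0]-x0)*np.cos(th)+(Q[:,1]-.265)*np.sin(th); Y=-(Q[:,0]-x0)*np.sin(th)+(Q[:,1]-.265)*np.cos(th)
rad=np.hypot(X,Q[:,2]-.012)
k=(abs(X)<0.08)&(Q[:,2]>0.1)
h,e=np.histogram(Y[k],bins=np.arange(-.15,.15,.004))
for a,b in zip(h,e): 
    kk=k&(Y>=b)&(Y<b+.004)
    if a: print(b.round(3),a,np.median(rad[kk]).round(4), end=' | ')
# handle
d=(col.max(1)<140)&(col.min(1)>50)&(Q[:,2]>0.05)&(X<-.13)
print('\nhandle',d.sum(),Q[d].min(0),Q[d].max(0),np.median(Q[d],0), np.median(X[d]),Y[d].min(),Y[d].max(),np.median(rad[d]))
E
```

```text
0.6258034280316438 1.2963054518994095 3337 1287 0.00015800698200146845 0.0005426368102766921
S only [0.62540391 0.01954805]
-0.134 226 0.1272 | -0.13 86 0.1386 | -0.126 74 0.1385 | -0.122 51 0.1306 | -0.118 69 0.1265 | -0.114 75 0.1261 | -0.11 84 0.1257 | -0.106 80 0.1265 | -0.102 78 0.1257 | -0.098 74 0.1264 | -0.094 85 0.1262 | -0.09 77 0.1265 | -0.086 86 0.1257 | -0.082 74 0.1262 | -0.078 81 0.126 | -0.074 75 0.1264 | -0.07 82 0.1258 | -0.066 77 0.1257 | -0.062 82 0.1257 | -0.058 71 0.1264 | -0.054 81 0.1258 | -0.05 71 0.1263 | -0.046 83 0.126 | -0.042 80 0.1259 | -0.038 79 0.1262 | -0.034 77 0.1258 | -0.03 81 0.1261 | -0.026 81 0.1259 | -0.022 75 0.1263 | -0.018 83 0.1262 | -0.014 74 0.1269 | -0.01 78 0.1259 | -0.006 80 0.1259 | -0.002 78 0.1263 | 0.002 73 0.1253 | 0.006 87 0.1256 | 0.01 73 0.1259 | 0.014 82 0.1261 | 0.018 77 0.1255 | 0.022 83 0.1262 | 0.026 72 0.1251 | 0.03 79 0.1261 | 0.034 76 0.126 | 0.038 76 0.1264 | 0.042 74 0.1259 | 0.046 70 0.1258 | 0.05 79 0.1264 | 0.054 77 0.1254 | 0.058 79 0.1261 | 0.062 80 0.1264 | 0.066 77 0.1259 | 0.07 79 0.1259 | 0.074 79 0.127 | 0.078 77 0.126 | 0.082 78 0.1262 | 0.086 72 0.126 | 0.09 72 0.1256 | 0.094 79 0.1258 | 0.098 75 0.1256 | 0.102 73 0.1258 | 0.106 103 0.1268 | 0.11 175 0.1326 | 0.114 96 0.1385 | 0.118 70 0.1384 | 0.122 12 0.1381 | 
handle 206 [0.46637458 0.19552029 0.05641632] [0.49576831 0.31708147 0.07227302] [0.47253548 0.26150826 0.06678096] -0.1525312498039671 -0.06592030194460886 0.05553001481454432 0.16275576689373517
```

```bash
cat >> h.py <<'E'
def pose():
    o=ctrl.get_obs(); q=o['eef_rot']; return o,np.array(o['eef_pos']),R.from_quat([q[1],q[2],q[3],q[0]])
def go(target=None, ty=None, tx=(0,0,-1)):
    """print increments: rot vector (tool frame, deg) first to make tool x=tx, tool y ~ ty ; and shift in the tool frame after rotation"""
    o,p,r=pose(); M=r.as_matrix()
    print('t',round(o['time_s'],2),'p',p.round(4),'tx',M[:,0].round(3),'ty',M[:,1].round(3),'op',round(o['opening'],3),'q6',np.round(o['q'],2))
    if ty is not None:
        tx=np.array(tx,float);tx/=np.linalg.norm(tx); ty=np.array(ty,float); ty-=tx*(tx@ty); ty/=np.linalg.norm(ty)
        N=np.stack([tx,ty,np.cross(tx,ty)],1)
        rv=np.degrees((r.inv()*R.from_matrix(N)).as_rotvec()); print('rot first deg',rv.round(2))
    else: N=M
    if target is not None:
        d=np.array(target)-p; print('shift after rot (m)',(N.T@d).round(4),'shift before rot',(M.T@d).round(4),'|d|',np.linalg.norm(d).round(3))
def yawv(deg): 
    a=np.radians(deg); return [np.cos(a),np.sin(a),0]
E
python3 -c "
from h import *
go([.473,.26,.26],ty=yawv(1.3)); go([.473,.26,.26],ty=yawv(181.3))"
```

```text
t 0.3 p [ 0.1938 -0.5412  0.2419] tx [-0.     0.001 -1.   ] ty [ 0.337 -0.941 -0.001] op 1.0 q6 [-1.43  0.18  1.61  0.    1.35 -0.21]
rot first deg [-7.16e+01 -3.00e-02  3.00e-02]
shift after rot (m) [-0.0181  0.2973 -0.7946] shift before rot [-0.0176 -0.6602 -0.5329] |d| 0.849
t 0.3 p [ 0.1938 -0.5412  0.2419] tx [-0.     0.001 -1.   ] ty [ 0.337 -0.941 -0.001] op 1.0 q6 [-1.43  0.18  1.61  0.    1.35 -0.21]
rot first deg [1.084e+02 3.000e-02 3.000e-02]
shift after rot (m) [-0.0181 -0.2973  0.7946] shift before rot [-0.0176 -0.6602 -0.5329] |d| 0.849
```

Emit:
drive_tool(increments=[[-0.002, -0.044, -0.0355, 0, 0, 0, 1], [-0.002, -0.044, -0.0355, 0, 0, 0, 1], [-0.002, -0.044, -0.0355, 0, 0, 0, 1], [-0.002, -0.044, -0.0355, 0, 0, 0, 1], [-0.002, -0.044, -0.0355, 0, 0, 0, 1], [-0.002, -0.044, -0.0355, 0, 0, 0, 1], [-0.002, -0.044, -0.0355, 0, 0, 0, 1], [-0.002, -0.044, -0.0355, 0, 0, 0, 1], [-0.002, -0.044, -0.0355, 0, 0, 0, 1]])

```text
time_s: 1.42
eef_pos: [0.3615, -0.0592, 0.2607]
eef_rot: [0.121, 0.697, 0.12, -0.696]
wrist_force: [1.0, -0.7, 0.7]
opening: 0.999
```

Emit:
drive_tool(increments=[[0, -0.044, -0.0355, 0, 0, 0, 0.5], [0, -0.044, -0.0355, 0, 0, 0, 0], [0, -0.044, -0.0355, 0, 0, 0, 0], [0, -0.044, -0.0355, 0, 0, 0, 0], [0, -0.044, -0.0355, 0, 0, 0, 0], [0, -0.044, -0.0355, 0, 0, 0, 0], [0, 0, 0, -10.2, 0, 0, 0], [0, 0, 0, -10.2, 0, 0, 0], [0, 0, 0, -10.2, 0, 0, 0], [0, 0, 0, -10.2, 0, 0, 0]])

```text
time_s: 2.68
eef_pos: [0.4726, 0.2596, 0.2602]
eef_rot: [-0.358, -0.61, -0.358, 0.61]
wrist_force: [0.4, 0.3, -0.2]
opening: 0.502
```

Emit:
drive_tool(increments=[[0, 0, 0, -10.2, 0, 0, 0], [0, 0, 0, -10.2, 0, 0, 0], [0, 0, 0, -10.2, 0, 0, 0], [0, 0, 0, 0, 0, 0, 0], [0, 0, 0, 0, 0, 0, 0]])

```text
time_s: 3.3
eef_pos: [0.4727, 0.2595, 0.2602]
eef_rot: [0.504, 0.496, 0.504, -0.496]
wrist_force: [0.1, 1.1, 0.3]
opening: 0.503
```

```bash
python3 -c "
from h import *
go([.473,.26,.26],ty=yawv(1.3)); snap('wrist','w1.png');snap('scene','s1.png')"
```

```text
t 3.3 p [0.4727 0.2595 0.2602] tx [-0.  0. -1.] ty [ 1.     0.016 -0.   ] op 0.503 q6 [0.28 0.09 1.68 0.   1.38 0.27]
rot first deg [-0.4  -0.    0.01]
shift after rot (m) [ 0.0002  0.0004 -0.0005] shift before rot [ 0.0002  0.0003 -0.0005] |d| 0.001
```

View pics/w1.png

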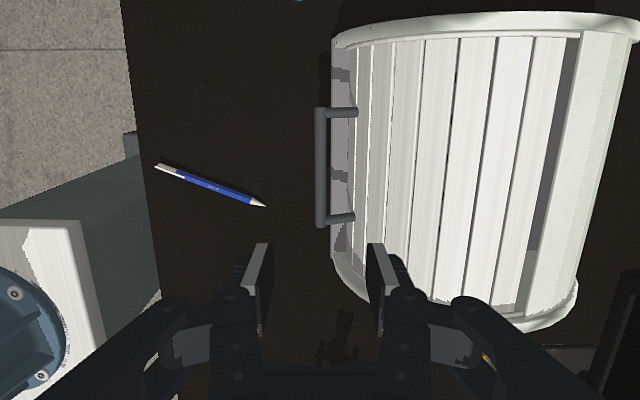

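```bash
python3 - <<'E'
from h import *
c=snap('wrist','w2.png'); P=cloud(c)
for v in (115,135,150,170,190,215,222):
    i=slice(316,328); print(v,np.nanmedian(P[v-2:v+3,318:325].reshape(-1,3),0).round(4))
# hood front edge, slat lines: case interior cheek edges
g=P[60:300,330:640].reshape(-1,3); 
for rr in [(v,u) for v in (20,30,38,44,60,260,270,280,290) for u in (480,)]: print(rr,P[rr].round(4))
S=P[70:260,340:560].reshape(-1,3); S=S[S[:,2]>.07]
from scipy.optimize import least_squares
f=lambda p,Z: np.hypot((Z[:,0]-p[0])*np.cos(p[1])+(Z[:,1]-.26)*np.sin(p[1]),Z[:,2]-.012)-.125
print(least_squares(f,[.625,.02],args=(S,),loss='soft_l1',f_scale=.002).x)
c=snap('top','t4.png');
E
```

```text
115 [0.4738 0.3112 0.0676]
135 [0.4742 0.2925 0.0674]
150 [0.4744 0.2782 0.068 ]
170 [0.4748 0.2585 0.0678]
190 [0.4752 0.238  0.0674]
215 [0.4757 0.2114 0.0675]
222 [0.4759 0.2034 0.0677]
(20, 480) [0.579  0.3827 0.1421]
(30, 480) [0.5817 0.3771 0.1378]
(38, 480) [0.5864 0.3732 0.1287]
(44, 480) [0.5865 0.3691 0.1298]
(60, 480) [0.587  0.3581 0.1323]
(260, 480) [0.6113 0.199  0.1349]
(270, 480) [0.6128 0.1895 0.1352]
(280, 480) [0.6146 0.1795 0.1349]
(290, 480) [0.6158 0.17   0.1359]
[0.62927641 0.02172984]
```

Emit:
drive_tool(increments=[[0.03, 0, 0, 0, 0, 0, -0.4], [0.04, 0, 0, 0, 0, 0, -0.4], [0.04, -0.001, 0, 0, 0, 0, -0.4], [0.03, 0, 0, 0, 0, 0, -0.4], [0, 0, 0, 0, 0, 0, -0.4]])

```text
time_s: 4.12
eef_pos: [0.4697, 0.2589, 0.1179]
eef_rot: [0.504, 0.494, 0.506, -0.497]
wrist_force: [-0.4, -0.4, 0.3]
opening: 0.302
```

```bash
python3 -c "
from h import *
go([.472,.259,.062],ty=yawv(1.3)); snap('wrist','w3.png')"
```

```text
t 4.12 p [0.4697 0.2589 0.1179] tx [-0.005 -0.002 -1.   ] ty [ 1.     0.018 -0.005] op 0.302 q6 [ 0.28  0.25  1.8  -0.    1.1   0.26]
rot first deg [-0.24  0.08  0.31]
shift after rot (m) [ 0.0559  0.0023 -0.0001] shift before rot [ 0.0559  0.0026 -0.0002] |d| 0.056
```

View pics/w3.png

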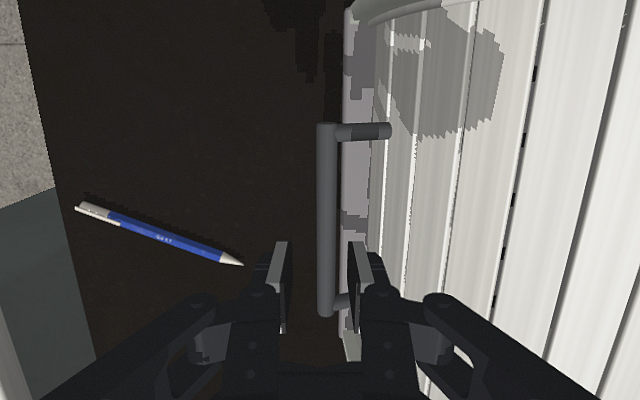

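Emit:
drive_tool(increments=[[0.02, 0.002, 0, 0, 0, 0, -0.4], [0.02, 0.0005, 0, 0, 0, 0, -0.4], [0.016, 0, 0, 0, 0, 0, -0.4], [0, 0, 0, 0, 0, 0, -0.4], [0, 0, 0, 0, 0, 0, -0.4]])

```text
time_s: 4.8
eef_pos: [0.475, 0.2598, 0.0653]
eef_rot: [0.505, 0.496, 0.504, -0.495]
wrist_force: [-0.4, 0.6, 0.2]
opening: 0.299
```

```bash
python3 -c "
from h import *
go([.472,.259,.062],ty=yawv(1.3)); snap('wrist','w4.png')"
```

```text
t 4.8 p [0.475  0.2598 0.0653] tx [ 0.001  0.    -1.   ] ty [1.    0.019 0.002] op 0.299 q6 [0.28 0.34 1.82 0.   0.99 0.26]
rot first deg [-0.2  -0.02 -0.09]
shift after rot (m) [ 0.0033 -0.003   0.0007] shift before rot [ 0.0033 -0.003   0.0007] |d| 0.005
```

View pics/w4.png

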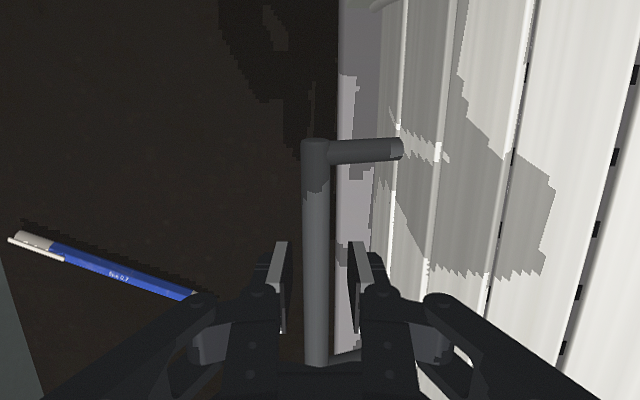

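Emit:
drive_tool(increments=[[0, 0, 0, 0, 0, 0, -1], [0, 0, 0, 0, 0, 0, -1], [0, 0, 0, 0, 0, 0, -1], [0, 0, 0, 0, 0, 0, -1]])

```text
time_s: 5.35
eef_pos: [0.4732, 0.2598, 0.065]
eef_rot: [0.504, 0.495, 0.505, -0.496]
wrist_force: [-5.5, 0.0, 6.0]
opening: 0.108
```

```bash
python3 -c "
from h import *
go()
p=np.radians(np.arange(18,97,6)); print(np.c_[-.162*np.diff(np.sin(p)),-.162*np.diff(np.cos(p))].round(4).tolist())"
```

```text
t 5.35 p [0.4732 0.2598 0.065 ] tx [-0.002 -0.    -1.   ] ty [ 1.     0.019 -0.002] op 0.108 q6 [0.28 0.34 1.82 0.   0.99 0.26]
[[-0.0158, 0.0061], [-0.0151, 0.0077], [-0.0142, 0.0092], [-0.0132, 0.0107], [-0.012, 0.012], [-0.0107, 0.0132], [-0.0092, 0.0142], [-0.0077, 0.0151], [-0.0061, 0.0158], [-0.0044, 0.0164], [-0.0027, 0.0167], [-0.0009, 0.0169], [0.0009, 0.0169]]
```

Emit:
drive_tool(increments=[[-0.0158, 0.0061, 0, 0, 0, 0, -1], [-0.0151, 0.0077, 0, 0, 0, 0, -1], [-0.0142, 0.0092, 0, 0, 0, 0, -1], [-0.0132, 0.0107, 0, 0, 0, 0, -1], [-0.012, 0.012, 0, 0, 0, 0, -1], [-0.0107, 0.0132, 0, 0, 0, 0, -1], [-0.0092, 0.0142, 0, 0, 0, 0, -1]])

```text
time_s: 6.22
eef_pos: [0.5448, 0.2612, 0.1579]
eef_rot: [0.504, 0.493, 0.506, -0.497]
wrist_force: [-16.0, -0.8, 18.0]
opening: 0.107
```

```bash
python3 -c "
from h import *
go()
snap('scene','s5.png')"
```

```text
t 6.22 p [0.5448 0.2612 0.1579] tx [-0.006 -0.001 -1.   ] ty [ 1.     0.02  -0.006] op 0.107 q6 [0.25 0.33 1.6  0.   1.22 0.23]
```

View pics/s5.png

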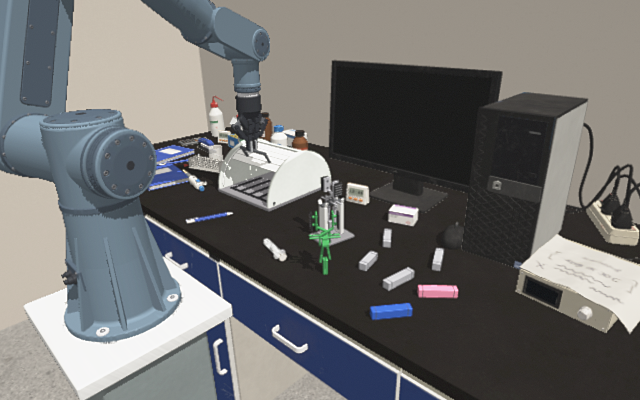

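Shutter is lifting, lanes visible at (265,185). Continue.

Emit:
drive_tool(increments=[[-0.0077, 0.0151, 0, 0, 0, 0, -1], [-0.0061, 0.0158, 0, 0, 0, 0, -1], [-0.0044, 0.0164, 0, 0, 0, 0, -1], [-0.0027, 0.0167, 0, 0, 0, 0, -1], [-0.0009, 0.0169, 0, 0, 0, 0, -1], [0.0009, 0.015, 0, 0, 0, 0, -1], [0, 0.001, 0, 0, 0, 0, -1], [0, 0, 0, 0, 0, 0, -1]])

```text
time_s: 7.28
eef_pos: [0.6441, 0.2631, 0.1795]
eef_rot: [0.505, 0.495, 0.505, -0.495]
wrist_force: [-10.8, -1.2, 13.3]
opening: 0.107
```

Emit:
drive_tool(increments=[[0, 0, 0, 0, 0, 0, -0.4], [0, 0, 0, 0, 0, 0, -0.4], [0, 0, 0, 0, 0, 0, -0.4]])

```text
time_s: 7.65
eef_pos: [0.6446, 0.2626, 0.1757]
eef_rot: [0.505, 0.495, 0.505, -0.495]
wrist_force: [0.0, -0.9, -0.1]
opening: 0.295
```

Emit:
drive_tool(increments=[[-0.03, 0, 0, 0, 0, 0, -0.4], [-0.04, 0, 0, 0, 0, 0, 0], [-0.04, 0, 0, 0, 0, 0, 1], [0, 0, 0, 0, 0, 0, 1], [0, 0, 0, 0, 0, 0, 1]])

```text
time_s: 8.28
eef_pos: [0.644, 0.2626, 0.2847]
eef_rot: [0.505, 0.495, 0.505, -0.495]
wrist_force: [-0.4, -0.5, -0.4]
opening: 1.001
```

```bash
python3 -c "
from h import *
go()
snap('scene','s6.png');snap('wrist','w6.png')"
```

```text
t 8.28 p [0.644  0.2626 0.2847] tx [-0.001 -0.    -1.   ] ty [ 1.     0.019 -0.001] op 1.001 q6 [ 0.22  0.42  1.22 -0.    1.5   0.2 ]
```

View pics/s6.png

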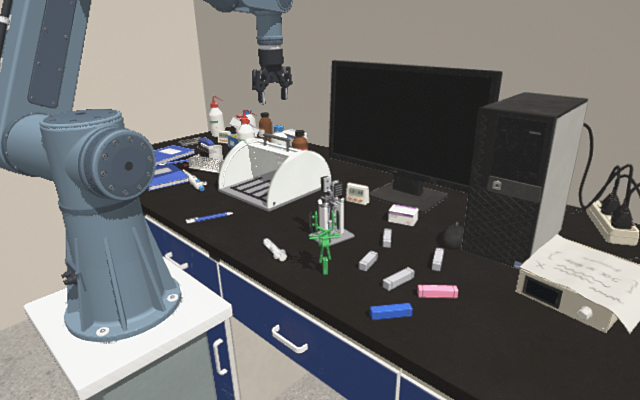

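View pics/w6.png

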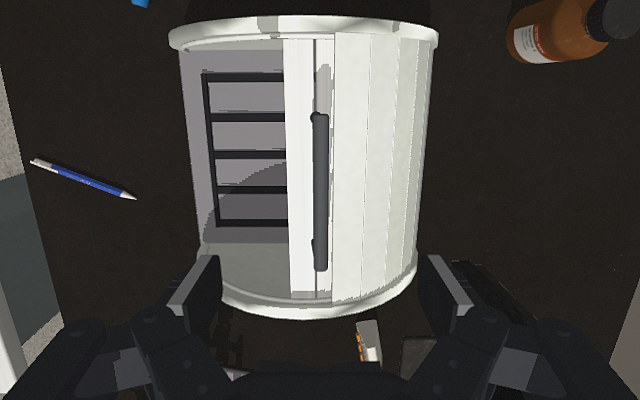

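```bash
python3 - <<'E'
from h import *
c=snap('wrist','w7.png'); P=cloud(c); im=c['img']
g=im.max(2)
for u in (235,260,278):
    col=g[60:245,u]<60; v=np.where(col)[0]+60
    gr=np.split(v,np.where(np.diff(v)>1)[0]+1)
    for k in gr:
        if len(k)>3: print(u,k[0],k[-1],onplane(c,[[u,k.mean()]],.016).round(4)[0], P[int(k.mean()),u].round(4))
for v in (95,135,170,205):
    row=g[v,190:285]<60; u=np.where(row)[0]+190; print(v,u[[0,-1]],onplane(c,[[u[0],v],[u[-1]+1,v]],.018).round(4)[:,0],P[v,int(u.mean())].round(4))
print('handle',[P[v,u].round(4).tolist() for v in (130,190,250) for u in (317,321,325)])
print('slat edge',[(u,P[190,u].round(3).tolist()) for u in range(280,300,2)])
print('cheek',P[35,250],P[305,270])
E
```

```text
235 73 81 [0.5473 0.3474 0.016 ] [0.5475 0.3474 0.0167]
235 113 121 [0.545  0.3034 0.016 ] [0.5449 0.3034 0.0156]
235 151 158 [0.5427 0.2595 0.016 ] [0.5429 0.2603 0.0166]
235 186 193 [0.5403 0.2159 0.016 ] [0.5402 0.2163 0.0154]
235 219 226 [0.5378 0.172  0.016 ] [0.5379 0.1728 0.0163]
260 73 81 [0.5752 0.3478 0.016 ] [0.5751 0.3478 0.015 ]
260 113 121 [0.5739 0.3039 0.016 ] [0.5738 0.3039 0.0153]
260 151 158 [0.5725 0.2601 0.016 ] [0.5722 0.2603 0.0141]
260 186 193 [0.5711 0.2165 0.016 ] [0.5712 0.2173 0.0166]
260 219 226 [0.5696 0.1727 0.016 ] [0.5699 0.174  0.0173]
278 73 81 [0.5953 0.3482 0.016 ] [0.5953 0.3482 0.016 ]
278 113 121 [0.5947 0.3043 0.016 ] [0.5947 0.3043 0.016 ]
278 151 158 [0.594  0.2605 0.016 ] [0.5939 0.261  0.0153]
278 186 193 [0.5932 0.217  0.016 ] [0.5931 0.2174 0.0153]
278 219 226 [0.5924 0.1732 0.016 ] [0.5925 0.1741 0.0164]
95 [203 208] [0.5105 0.5173] [0.5128 0.3276 0.018 ]
135 [207 212] [0.5116 0.5187] [0.5139 0.2825 0.0178]
170 [190 215] [0.4876 0.5192] [0.5048 0.2387 0.0114]
205 [190 218] [0.4833 0.5197] [0.4971 0.1928 0.0109]
handle [[0.6412, 0.3116, 0.1786], [0.644, 0.3114, 0.177], [0.6467, 0.3116, 0.178], [0.642, 0.2683, 0.1784], [0.6449, 0.2683, 0.1783], [0.6478, 0.2679, 0.1769], [0.6428, 0.2196, 0.1778], [0.6459, 0.2199, 0.1783], [0.649, 0.2199, 0.1782]]
slat edge [(280, [0.596, 0.217, 0.017]), (282, [0.598, 0.216, 0.015]), (284, [0.601, 0.217, 0.017]), (286, [0.603, 0.217, 0.017]), (288, [0.617, 0.254, 0.135]), (290, [0.619, 0.255, 0.136]), (292, [0.62, 0.255, 0.137]), (294, [0.622, 0.255, 0.137]), (296, [0.624, 0.255, 0.136]), (298, [0.625, 0.255, 0.136])]
cheek [0.58882044 0.37652026 0.13471757] [0.59954677 0.14295995 0.1431519 ]
```

```bash
python3 -c "
from h import *
go([.49,-.115,.28],ty=yawv(78))"
```

```text
t 8.43 p [0.6434 0.2626 0.2833] tx [-0.003 -0.001 -1.   ] ty [ 1.     0.019 -0.003] op 0.996 q6 [ 0.22  0.42  1.22 -0.    1.5   0.2 ]
rot first deg [-76.91  -0.09   0.18]
shift after rot (m) [ 0.0033 -0.4012 -0.0716] shift before rot [ 0.004  -0.1606  0.3746] |d| 0.408
```

Emit:
drive_tool(increments=[[0, -0.02, 0.0468, 0, 0, 0, 1], [0, -0.02, 0.0468, 0, 0, 0, 1], [0, -0.02, 0.0468, 0, 0, 0, 1], [0, -0.02, 0.0468, 0, 0, 0, 1], [0, -0.02, 0.0468, 0, 0, 0, 1], [0, -0.02, 0.0468, 0, 0, 0, 1], [0, -0.02, 0.0468, 0, 0, 0, 1], [0, -0.02, 0.0468, 0, 0, 0, 1]])

```text
time_s: 9.43
eef_pos: [0.4902, -0.1158, 0.2844]
eef_rot: [0.504, 0.495, 0.505, -0.495]
wrist_force: [1.3, -0.5, 0.7]
opening: 1.003
```

Emit:
drive_tool(increments=[[0, 0, 0, -10, 0, 0, 1], [0, 0, 0, -10, 0, 0, 1], [0, 0, 0, -10, 0, 0, 1], [0, 0, 0, -10, 0, 0, 1], [0, 0, 0, -10, 0, 0, 1], [0, 0, 0, -10, 0, 0, 1], [0, 0, 0, -10, 0, 0, 1], [0, 0, 0, -7, 0, 0, 1], [0, 0, 0, 0, 0, 0, 1]])

```text
time_s: 10.55
eef_pos: [0.491, -0.1144, 0.2844]
eef_rot: [0.703, 0.074, 0.704, -0.074]
wrist_force: [-0.4, -0.2, 0.7]
opening: 1.003
```

```bash
python3 -c "
from h import *
go()
c=snap('wrist','w8.png'); np.savez('w8.npz',P=cloud(c)); snap('top','t8.png')"
```

```text
t 10.55 p [ 0.491  -0.1144  0.2844] tx [-0.002  0.001 -1.   ] ty [0.207 0.978 0.   ] op 1.003 q6 [-0.46 -0.01  1.73 -0.    1.43 -1.83]
```

View pics/w8.png

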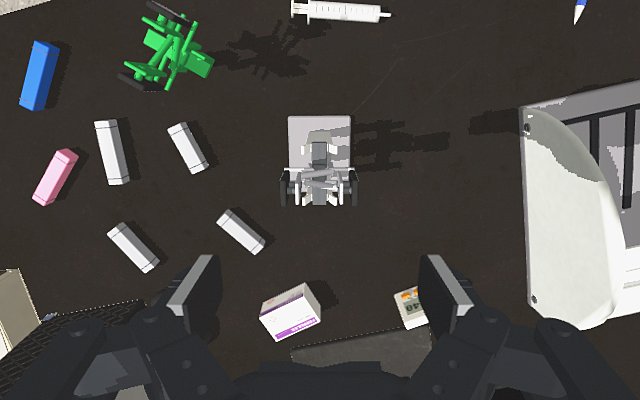

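```bash
python3 - <<'E'
from h import *
im=cv2.imread('pics/w8.png'); cv2.imwrite('pics/w8z.png',cv2.resize(im[105:220,265:375],None,fx=5,fy=5,interpolation=cv2.INTER_CUBIC))
P=np.load('w8.npz')['P']
Q=P[105:220,265:375].reshape(-1,3)
for a,b in ((.13,.2),(.09,.13),(.05,.09)):
    k=(Q[:,2]>a)&(Q[:,2]<b); print(a,b,k.sum(),cv2.minAreaRect((Q[k,:2]*1000).astype(np.float32)))
T=Q[Q[:,2]>.15]; print(T.round(3)[:40].tolist())
B=Q[(Q[:,2]>.004)&(Q[:,2]<.012)]; print('base',cv2.minAreaRect((B[:,:2]*1000).astype(np.float32)))
E
```

```text
0.13 0.2 1045 ((495.53839111328125, -114.24430847167969), (62.763755798339844, 22.0173282623291), 78.9281005859375)
0.09 0.13 1874 ((494.30609130859375, -116.51007080078125), (59.59494400024414, 65.10475158691406), 52.08908462524414)
0.05 0.09 237 ((492.2153625488281, -113.35458374023438), (25.67204475402832, 50.923255920410156), 78.23634338378906)
[[0.48, -0.139, 0.15], [0.491, -0.086, 0.15], [0.491, -0.085, 0.151], [0.491, -0.084, 0.151], [0.491, -0.084, 0.151], [0.48, -0.142, 0.152], [0.479, -0.141, 0.153], [0.48, -0.14, 0.152], [0.48, -0.139, 0.152], [0.48, -0.139, 0.152], [0.481, -0.138, 0.151], [0.491, -0.086, 0.153], [0.491, -0.085, 0.153], [0.491, -0.085, 0.152], [0.491, -0.084, 0.155], [0.492, -0.083, 0.153], [0.479, -0.141, 0.155], [0.479, -0.14, 0.156], [0.48, -0.14, 0.156], [0.48, -0.139, 0.156], [0.48, -0.139, 0.154], [0.481, -0.138, 0.153], [0.492, -0.087, 0.153], [0.491, -0.086, 0.155], [0.491, -0.086, 0.155], [0.491, -0.085, 0.157], [0.491, -0.084, 0.157], [0.491, -0.083, 0.157], [0.492, -0.082, 0.155], [0.479, -0.142, 0.158], [0.479, -0.141, 0.159], [0.48, -0.14, 0.158], [0.48, -0.139, 0.159], [0.48, -0.139, 0.158], [0.48, -0.138, 0.158], [0.482, -0.138, 0.153], [0.484, -0.131, 0.151], [0.484, -0.13, 0.151], [0.491, -0.097, 0.15], [0.491, -0.096, 0.153]]
base ((495.3704833984375, -114.27444458007812), (74.84143829345703, 94.15151977539062), 78.20904541015625)
```

View pics/w8z.png

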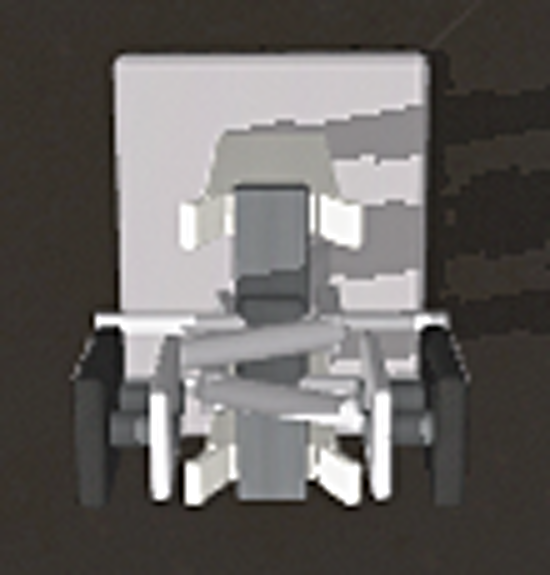

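Emit:
drive_tool(increments=[[0.04, 0.001, 0.0044, -0.3, 0, 0, 1], [0.04, 0, 0, 0, 0, 0, 1], [0.04, 0, 0, 0, 0, 0, 1], [0.02, 0, 0, 0, 0, 0, 1], [0.01, 0, 0, 0, 0, 0, 1], [0, 0, 0, 0, 0, 0, 1], [0, 0, 0, 0, 0, 0, 1]])

```text
time_s: 11.52
eef_pos: [0.4966, -0.1149, 0.1365]
eef_rot: [0.704, 0.071, 0.703, -0.072]
wrist_force: [0.3, -1.0, 0.1]
opening: 1.002
```

```bash
python3 -c "
from h import *
go([.4955,-.1143,.134],ty=yawv(78.3))
c=snap('wrist','w9.png'); "
```

```text
t 11.53 p [ 0.4966 -0.1149  0.1365] tx [ 0.002 -0.001 -1.   ] ty [ 0.202  0.979 -0.   ] op 1.002 q6 [-0.46  0.16  1.86  0.    1.12 -1.83]
rot first deg [0.07 0.11 0.03]
shift after rot (m) [ 0.0025  0.0004 -0.0012] shift before rot [ 0.0025  0.0004 -0.0013] |d| 0.003
```

View pics/w9.png

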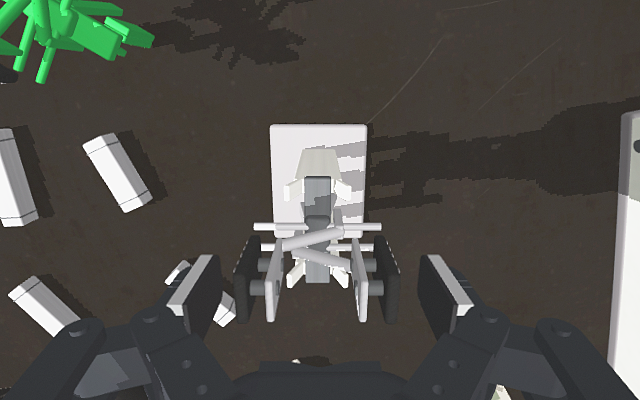

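Emit:
drive_tool(increments=[[0, 0, -0.0012, 0, 0, 0, 0.45], [0, 0, 0, 0, 0, 0, 0.4], [0, 0, 0, 0, 0, 0, 0.36], [0, 0, 0, 0, 0, 0, 0.36], [0, 0, 0, 0, 0, 0, 0.36]])

```text
time_s: 12.2
eef_pos: [0.4952, -0.1147, 0.1362]
eef_rot: [0.704, 0.071, 0.703, -0.072]
wrist_force: [-1.9, -1.0, 6.1]
opening: 0.679
```

```bash
python3 -c "
from h import *
go()
c=snap('wrist','w10.png'); cv2.imwrite('pics/w10z.png',cv2.resize(c['img'][190:400,170:470,::-1],None,fx=2.6,fy=2.6,interpolation=cv2.INTER_CUBIC)); P=cloud(c)
for v in (285,300,315): print([(u,P[v,u].round(3).tolist()) for u in range(225,260,4)],[(u,P[v,u].round(3).tolist()) for u in range(380,415,4)])"
```

```text
t 12.2 p [ 0.4952 -0.1147  0.1362] tx [ 0.001 -0.001 -1.   ] ty [ 0.201  0.98  -0.001] op 0.679 q6 [-0.46  0.16  1.87 -0.    1.12 -1.83]
[(225, [0.478, -0.143, 0.165]), (229, [0.478, -0.141, 0.165]), (233, [0.479, -0.14, 0.165]), (237, [0.48, -0.139, 0.163]), (241, [0.483, -0.14, 0.159]), (245, [0.483, -0.138, 0.159]), (249, [0.483, -0.137, 0.159]), (253, [0.486, -0.137, 0.156]), (257, [0.488, -0.137, 0.151])] [(380, [0.499, -0.089, 0.15]), (384, [0.498, -0.088, 0.152]), (388, [0.493, -0.087, 0.16]), (392, [0.493, -0.086, 0.16]), (396, [0.494, -0.084, 0.16]), (400, [0.493, -0.083, 0.161]), (404, [0.491, -0.082, 0.164]), (408, [0.492, -0.08, 0.164]), (412, [0.492, -0.079, 0.164])]
[(225, [0.478, -0.141, 0.174]), (229, [0.483, -0.142, 0.167]), (233, [0.483, -0.141, 0.167]), (237, [nan, nan, nan]), (241, [0.487, -0.141, 0.161]), (245, [0.489, -0.14, 0.159]), (249, [0.49, -0.139, 0.159]), (253, [0.491, -0.138, 0.157]), (257, [0.496, -0.139, 0.15])] [(380, [0.508, -0.09, 0.147]), (384, [0.503, -0.089, 0.155]), (388, [0.499, -0.088, 0.16]), (392, [0.5, -0.086, 0.159]), (396, [0.5, -0.085, 0.16]), (400, [0.499, -0.084, 0.162]), (404, [0.495, -0.083, 0.167]), (408, [0.497, -0.081, 0.165]), (412, [0.496, -0.08, 0.167])]
[(225, [0.479, -0.139, 0.182]), (229, [0.479, -0.137, 0.182]), (233, [0.489, -0.143, 0.167]), (237, [0.489, -0.141, 0.167]), (241, [0.493, -0.142, 0.163]), (245, [0.495, -0.141, 0.16]), (249, [0.495, -0.14, 0.16]), (253, [0.497, -0.139, 0.158]), (257, [0.611, -0.197, -0.001])] [(380, [0.634, -0.083, -0.002]), (384, [0.508, -0.09, 0.156]), (388, [0.506, -0.089, 0.16]), (392, [0.507, -0.087, 0.159]), (396, [0.507, -0.086, 0.16]), (400, [0.503, -0.085, 0.164]), (404, [0.501, -0.084, 0.167]), (408, [0.5, -0.083, 0.169]), (412, [0.489, -0.084, 0.182])]
```

View pics/w10z.png

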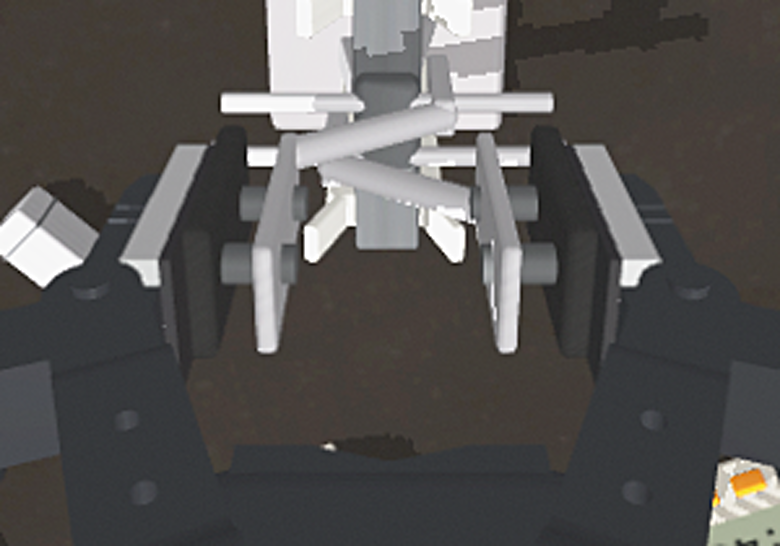

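Emit:
drive_tool(increments=[[-0.01, 0, 0, 0, 0, 0, 0.36], [-0.015, 0, 0, 0, 0, 0, 0.36], [-0.02, 0, 0, 0, 0, 0, 0.36], [-0.03, 0, 0, 0, 0, 0, 0.36], [-0.03, 0, 0, 0, 0, 0, 0.36], [-0.03, 0, 0, 0, 0, 0, 0.36], [0, 0, 0, 0, 0, 0, 0.36], [0, 0, 0, 0, 0, 0, 0.36]])

```text
time_s: 13.25
eef_pos: [0.4943, -0.114, 0.2698]
eef_rot: [0.703, 0.072, 0.704, -0.071]
wrist_force: [0.6, 0.1, -0.9]
opening: 0.68
```

```bash
python3 -c "
from h import *
go()
c=snap('wrist','w11.png'); c=snap('scene','s11.png');cv2.imwrite('pics/s11z.png',cv2.resize(c['img'][120:300,240:480,::-1],None,fx=3,fy=3,interpolation=cv2.INTER_CUBIC)); "
```

```text
t 13.25 p [ 0.4943 -0.114   0.2698] tx [-0.001  0.    -1.   ] ty [0.201 0.98  0.   ] op 0.68 q6 [-0.46  0.    1.74  0.    1.4  -1.83]
```

View pics/w11.png

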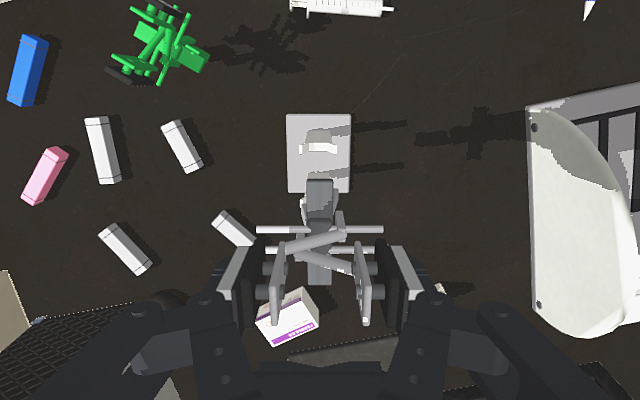

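View pics/s11z.png

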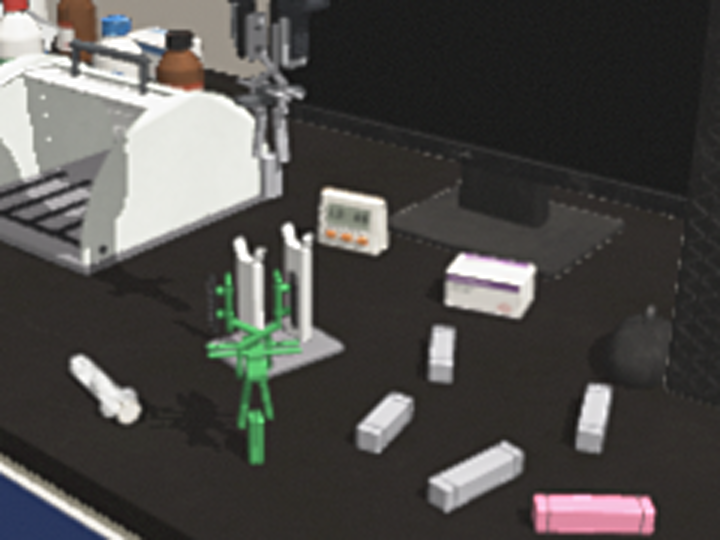

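```bash
cat >> h.py <<'E'
def tips(fn=None):
    """lowest tweezers points (jaws) from scene+top depth near TCP column"""
    o,p,r=pose(); c=snap('scene',fn or 'tip.png'); P=cloud(c).reshape(-1,3)
    k=(np.hypot(P[:,0]-p[0],P[:,1]-p[1])<.03)&(P[:,2]<p[2]-.06)&(P[:,2]>p[2]-.145)
    A=P[k]; 
    J=A[A[:,2]<np.percentile(A[:,2],60)]
    q=A[:,2]; print('tip z', np.sort(q)[:8].round(4),'offset below TCP',(p[2]-np.percentile(q,3)).round(4),'jaw pts median',np.median(J,0).round(4),len(A))
    return A
E
python3 -c "
from h import *
go();A=tips()
h=np.histogram(A[:,2],bins=12);print(h)
o,p,r=pose()
for d in (.05,.09,.116,.124,.13): print(d,proj(snap('scene','x.png'),p-[0,0,d]).round(1))
"
```

```text
t 13.35 p [ 0.4939 -0.1139  0.269 ] tx [-0.002  0.001 -1.   ] ty [0.201 0.98  0.001] op 0.683 q6 [-0.46  0.01  1.74  0.    1.4  -1.83]
tip z [0.1443 0.1458 0.1459 0.1464 0.1469 0.1469 0.1475 0.1477] offset below TCP 0.1216 jaw pts median [ 0.4888 -0.1179  0.1672] 194
(array([12, 14, 14, 15, 15, 13, 31, 15, 16, 17, 16, 16]), array([0.14427361, 0.14961084, 0.15494808, 0.16028532, 0.16562256,
       0.1709598 , 0.17629703, 0.18163427, 0.18697151, 0.19230875,
       0.19764599, 0.20298322, 0.20832046]))
0.05 [[330.1 156.1]]
0.09 [[330.2 171.8]]
0.116 [[330.4 181.7]]
0.124 [[330.4 184.8]]
0.13 [[330.4 187. ]]
```

```bash
cat >> h.py <<'E'
def bars(cam='wrist',fn='b.png',box=(.36,.68,-.46,-.16)):
    c=snap(cam,fn); P=cloud(c); im=c['img'].astype(int); g=im.min(2); s=im.max(2)-g
    m=((P[...,2]>.0145)&(P[...,2]<.0215)&(P[...,0]>box[0])&(P[...,0]<box[1])&(P[...,1]>box[2])&(P[...,1]<box[3])&(s<35)&(g>90)).astype(np.uint8)
    n,l,st,ce=cv2.connectedComponentsWithStats(m); out=[]
    for i in range(1,n):
        if st[i,4]<40: continue
        v,u=np.where(l==i); X=onplane(c,np.c_[u,v],.018)
        r=cv2.minAreaRect((X[:,:2]*1000).astype(np.float32)); (w,h),a=r[1],r[2]
        if w<h: w,h,a=h,w,a+90
        a=(a+90)%180-90
        print(ce[i].round(0),st[i,4],'ctr',np.round(r[0],1),'LxW %.1f %.1f yaw %.1f'%(w,h,a),'z',np.median(P[v,u,2]).round(4)); out.append((r[0],w,h,a))
    return out
E
python3 -c "
from h import *
print('top');bars('top','bt1.png');print('wrist');bars()"
```

```text
top
[425. 176.] 131 ctr [ 562.9 -383.1] LxW 72.3 18.0 yaw 24.8 z 0.0179
[419. 218.] 149 ctr [ 436.9 -360.4] LxW 74.9 20.1 yaw -9.1 z 0.0177
[388. 216.] 67 ctr [ 444.5 -267.8] LxW 42.2 18.1 yaw 12.8 z 0.0182
wrist
[100. 150.] 1071 ctr [ 439.  -359.1] LxW 77.7 20.6 yaw -9.1 z 0.0176
[180. 146.] 850 ctr [ 453.6 -265.7] LxW 59.8 19.4 yaw 12.2 z 0.0175
[ 51. 154.] 63 ctr [ 430.2 -419.5] LxW 16.6 6.6 yaw 47.0 z 0.0179
[ 41. 173.] 481 ctr [ 450.8 -443.4] LxW 53.2 15.6 yaw -50.2 z 0.0176
[231. 231.] 572 ctr [ 568.4 -236.7] LxW 54.1 19.4 yaw 33.5 z 0.0175
[122. 250.] 766 ctr [ 565.2 -380.6] LxW 71.8 20.7 yaw 23.7 z 0.0174
[294. 297.] 75 ctr [ 673.6 -184.9] LxW 34.0 13.1 yaw 86.9 z 0.0177
```

```bash
python3 -c "
from h import *
go([.453,-.266,.26],ty=yawv(102))"
```

```text
t 13.75 p [ 0.4947 -0.1143  0.2702] tx [-0.  0. -1.] ty [0.201 0.98  0.   ] op 0.68 q6 [-0.46  0.    1.74 -0.    1.4  -1.83]
rot first deg [-2.361e+01 -2.000e-02 -1.000e-02]
shift after rot (m) [ 0.0102 -0.1397 -0.0723] shift before rot [ 0.0102 -0.157  -0.0103] |d| 0.158
```

Emit:
drive_tool(increments=[[0, -0.03, -0.002, 0, 0, 0, 0.36], [0, -0.035, -0.002, 0, 0, 0, 0.36], [0, -0.035, -0.002, 0, 0, 0, 0.36], [0, -0.035, -0.002, 0, 0, 0, 0.36], [0.01, -0.022, -0.002, 0, 0, 0, 0.36], [0, 0, 0, -8, 0, 0, 0.36], [0, 0, 0, -8, 0, 0, 0.36], [0, 0, 0, -7.6, 0, 0, 0.36], [0, 0, 0, 0, 0, 0, 0.36], [0, 0, 0, 0, 0, 0, 0.36]])

```text
time_s: 15.0
eef_pos: [0.4533, -0.266, 0.2604]
eef_rot: [0.703, -0.073, 0.703, 0.073]
wrist_force: [0.6, 0.6, -0.4]
opening: 0.682
```

```bash
python3 -c "
from h import *
bars(fn='b2.png')
go([.453,-.266,.20],ty=yawv(102));tips('s12.png')"
```

```text
[236. 124.] 1202 ctr [ 438.3 -360.8] LxW 78.3 18.3 yaw -8.9 z 0.0175
[183. 106.] 70 ctr [ 430.1 -419.5] LxW 15.4 5.2 yaw 38.0 z 0.0177
[161. 119.] 590 ctr [ 450.6 -444.1] LxW 53.0 15.4 yaw -50.1 z 0.0176
[317. 153.] 780 ctr [ 450.8 -267.8] LxW 54.1 17.5 yaw 12.2 z 0.0175
[204. 226.] 865 ctr [ 565.2 -381.6] LxW 72.2 19.7 yaw 23.8 z 0.0175
[335. 273.] 47 ctr [ 594.6 -215. ] LxW 10.0 7.5 yaw 12.6 z 0.0175
[341. 328.] 100 ctr [ 674.1 -190.2] LxW 37.5 6.8 yaw -72.9 z 0.018
t 15.05 p [ 0.4534 -0.266   0.2604] tx [ 0. -0. -1.] ty [-0.206  0.979 -0.   ] op 0.677 q6 [-0.76  0.05  1.71  0.    1.38 -2.53]
rot first deg [-0.11  0.    0.  ]
shift after rot (m) [ 0.0604  0.0001 -0.0004] shift before rot [ 0.0604  0.0001 -0.0004] |d| 0.06
tip z [0.1362 0.1367 0.1371 0.1373 0.1376 0.1386 0.1388 0.1391] offset below TCP 0.1216 jaw pts median [ 0.4465 -0.2696  0.1575] 210
```

View pics/b2.png

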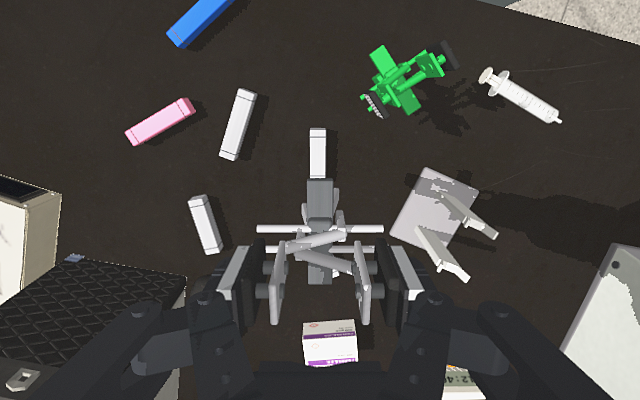

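View pics/s12.png

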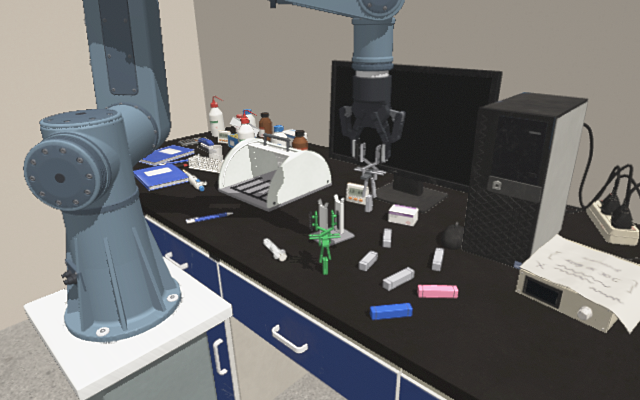

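Emit:
drive_tool(increments=[[0.02, 0, 0, 0, 0, 0, 0.1], [0.02, 0, 0, 0, 0, 0, -0.2], [0.02, 0, 0, 0, 0, 0, -0.43], [0, 0, 0, 0, 0, 0, -0.43], [0, 0, 0, 0, 0, 0, -0.43], [0, 0, 0, 0, 0, 0, -0.43]])

```text
time_s: 15.85
eef_pos: [0.4539, -0.2666, 0.2016]
eef_rot: [0.704, -0.074, 0.703, 0.073]
wrist_force: [-0.8, -0.2, -1.0]
opening: 0.289
```

```bash
python3 -c "
from h import *
go([.453,-.266,.20],ty=yawv(102));A=tips('s13.png')
c=snap('wrist','w13.png');im=cv2.imread('pics/s13.png'); cv2.imwrite('pics/s13z.png',cv2.resize(im[110:280,300:450],None,fx=4,fy=3.5,interpolation=cv2.INTER_CUBIC))"
```

```text
t 15.85 p [ 0.4539 -0.2666  0.2016] tx [ 0.001 -0.001 -1.   ] ty [-0.208  0.978 -0.002] op 0.289 q6 [-0.76  0.11  1.77  0.    1.26 -2.54]
rot first deg [-0.02  0.07  0.09]
shift after rot (m) [ 0.0016  0.0007 -0.0007] shift before rot [ 0.0016  0.0007 -0.0007] |d| 0.002
tip z [0.0708 0.071  0.0715 0.0718 0.0721 0.0736 0.0739 0.074 ] offset below TCP 0.1275 jaw pts median [ 0.4482 -0.2606  0.0924] 251
```

View pics/w13.png

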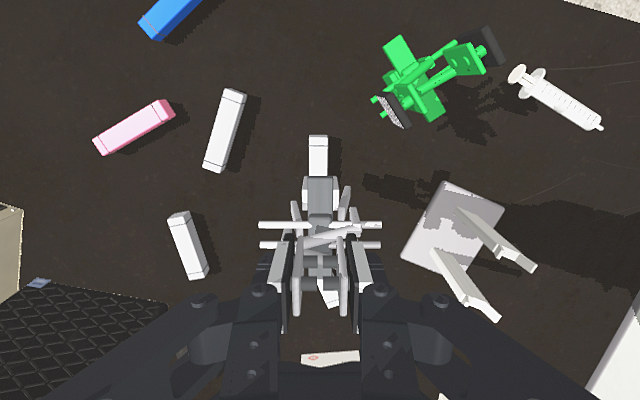

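View pics/s13z.png

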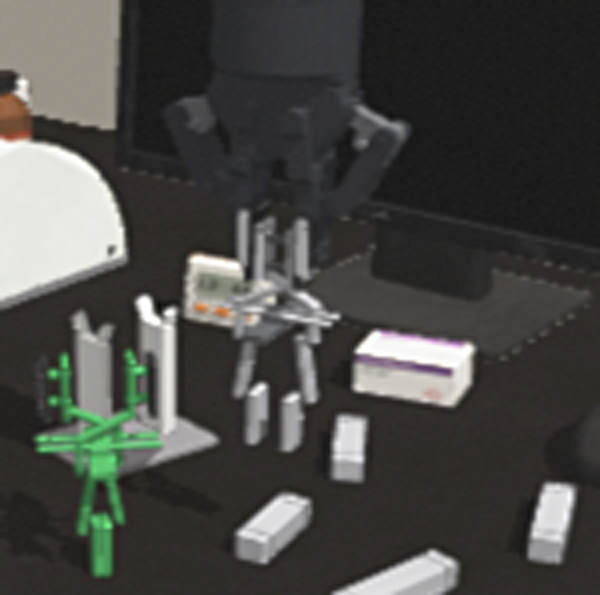

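```bash
cat >> h.py <<'E'
def jaws():
    o,p,r=pose(); ty=r.as_matrix()[:,1]; A=tips(); k=A[:,2]<A[:,2].min()+.03
    s=(A[k]-p)@ty; print('jaw lat', np.sort(s).round(4)[::max(1,len(s)//24)])
E
python3 -c "
from h import *
jaws()"
```

```text
tip z [0.0714 0.0718 0.0721 0.0729 0.0731 0.0734 0.0739 0.0742] offset below TCP 0.1271 jaw pts median [ 0.448  -0.2598  0.0924] 243
jaw lat [-0.0136 -0.0132 -0.013  -0.0129 -0.0127 -0.0124 -0.0123 -0.0121 -0.0116
 -0.0106 -0.01   -0.009  -0.0082  0.0084  0.0085  0.0087  0.0088  0.0089
  0.009   0.0091  0.0092  0.0097  0.0099  0.0103  0.0113  0.0119  0.0125]
```

Emit:
drive_tool(increments=[[0, 0, 0, 0, 0, 0, -0.6], [0, 0, 0, 0, 0, 0, -0.65], [0, 0, 0, 0, 0, 0, -0.65]])

```text
time_s: 16.38
eef_pos: [0.4533, -0.2661, 0.2004]
eef_rot: [0.703, -0.074, 0.703, 0.074]
wrist_force: [-0.2, -0.3, -1.0]
opening: 0.178
```

```bash
python3 -c "
from h import *
jaws();go()"
```

```text
tip z [0.0705 0.071  0.071  0.0713 0.0721 0.0724 0.0725 0.073 ] offset below TCP 0.1272 jaw pts median [ 0.4485 -0.2566  0.091 ] 245
jaw lat [-0.0174 -0.0163 -0.0161 -0.0156 -0.0155 -0.0154 -0.0151 -0.015  -0.0149
 -0.0146 -0.0143 -0.0133 -0.0126  0.0114  0.0117  0.0119  0.0122  0.0124
  0.0126  0.0129  0.0131  0.0133  0.0134  0.0141  0.0155  0.0164  0.017
  0.0176]
t 16.43 p [ 0.4533 -0.2661  0.2004] tx [-0.  0. -1.] ty [-0.208  0.978  0.   ] op 0.18 q6 [-0.76  0.11  1.77  0.    1.26 -2.54]
```

Emit:
drive_tool(increments=[[0.02, 0, 0, 0, 0, 0, -0.65], [0.02, 0, 0, 0, 0, 0, -0.65], [0.015, 0, 0, 0, 0, 0, -0.65], [0.007, 0, 0, 0, 0, 0, -0.65], [0.003, 0, 0, 0, 0, 0, -0.65], [0, 0, 0, 0, 0, 0, -0.65], [0, 0, 0, 0, 0, 0, -0.65]])

```text
time_s: 17.3
eef_pos: [0.4535, -0.2662, 0.1358]
eef_rot: [0.703, -0.074, 0.703, 0.074]
wrist_force: [0.2, -0.3, -0.9]
opening: 0.179
```

```bash
python3 -c "
from h import *
go();c=snap('scene','s14.png');cv2.imwrite('pics/s14z.png',cv2.resize(c['img'][150:300,300:450,::-1],None,fx=4,fy=4,interpolation=cv2.INTER_CUBIC)); snap('wrist','w14.png')"
```

```text
t 17.3 p [ 0.4535 -0.2662  0.1358] tx [ 0. -0. -1.] ty [-0.208  0.978 -0.   ] op 0.179 q6 [-0.76  0.2   1.82  0.    1.12 -2.54]
```

View pics/s14z.png

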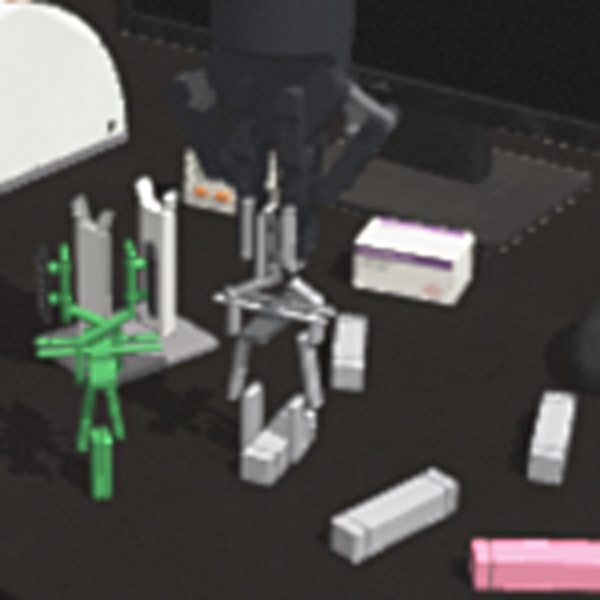

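View pics/w14.png

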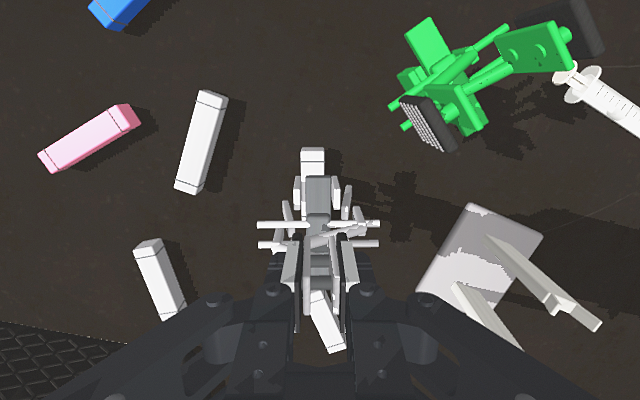

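Emit:
drive_tool(increments=[[0, 0, 0, 0, 0, 0, -0.45], [0, 0, 0, 0, 0, 0, -0.35], [0, 0, 0, 0, 0, 0, -0.28], [0, 0, 0, 0, 0, 0, -0.28], [0, 0, 0, 0, 0, 0, -0.28]])

```text
time_s: 18.02
eef_pos: [0.4533, -0.2661, 0.1354]
eef_rot: [0.703, -0.074, 0.703, 0.074]
wrist_force: [-0.9, 0.5, -2.1]
opening: 0.359
```

Emit:
drive_tool(increments=[[-0.01, 0, 0, 0, 0, 0, -0.28], [-0.02, 0, 0, 0, 0, 0, -0.28], [-0.03, 0, 0, 0, 0, 0, -0.28], [0, 0, 0, 0, 0, 0, -0.28]])

```text
time_s: 18.52
eef_pos: [0.4549, -0.2675, 0.1985]
eef_rot: [0.705, -0.076, 0.702, 0.072]
wrist_force: [1.0, -0.4, -2.2]
opening: 0.361
```

```bash
python3 -c "
from h import *
go();jaws();c=snap('scene','s15.png');cv2.imwrite('pics/s15z.png',cv2.resize(c['img'][130:280,300:450,::-1],None,fx=4,fy=4,interpolation=cv2.INTER_CUBIC)); snap('wrist','w15.png')"
```

```text
t 18.52 p [ 0.4549 -0.2675  0.1985] tx [ 0.005 -0.004 -1.   ] ty [-0.208  0.978 -0.005] op 0.361 q6 [-0.76  0.12  1.77 -0.    1.25 -2.54]
tip z [0.0631 0.0651 0.0651 0.0651 0.0659 0.0664 0.067  0.067 ] offset below TCP 0.1304 jaw pts median [ 0.4481 -0.2767  0.0815] 336
jaw lat [-0.0168 -0.0156 -0.0154 -0.0151 -0.0146 -0.0143 -0.0126 -0.0116 -0.0111
 -0.0108 -0.0105 -0.0101 -0.009  -0.0073 -0.0059 -0.0035 -0.0026 -0.0004
  0.0006  0.0018  0.0031  0.0045  0.0054  0.0075  0.0079  0.0093  0.0132]
```

View pics/s15z.png

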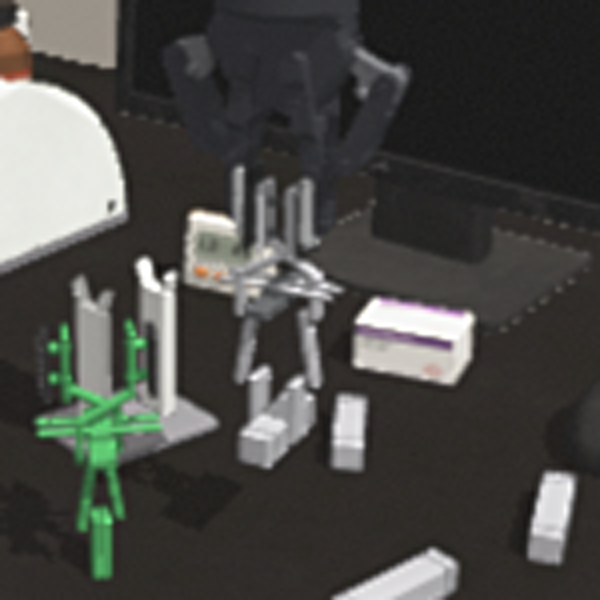

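View pics/w15.png

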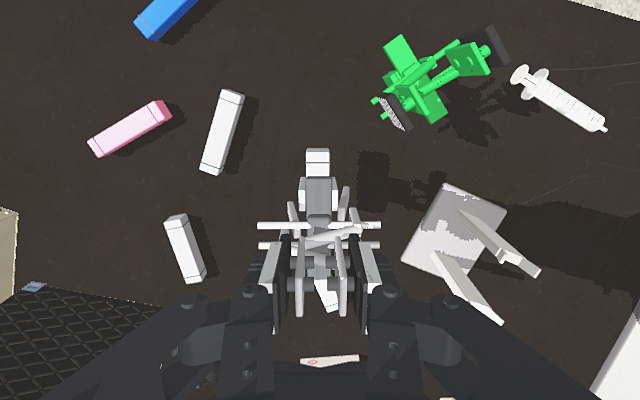

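```bash
python3 -c "
from h import *
go([.572,.3258,.315],ty=yawv(91.1))"
```

```text
t 18.68 p [ 0.4529 -0.2657  0.1946] tx [-0.001  0.001 -1.   ] ty [-0.208  0.978  0.001] op 0.36 q6 [-0.76  0.12  1.78  0.    1.25 -2.54]
rot first deg [10.9  -0.04 -0.05]
shift after rot (m) [-0.1204  0.5891  0.1304] shift before rot [-0.1201  0.5539  0.2393] |d| 0.615
```

Emit:
drive_tool(increments=[[-0.03, 0, 0, 5.4, 0, 0, -0.28], [-0.045, 0, 0, 5.5, 0, 0, -0.28], [-0.045, 0.01, 0, 0, 0, 0, -0.28], [0, 0.03, 0.006, 0, 0, 0, -0.28], [0, 0.045, 0.01, 0, 0, 0, -0.28], [0, 0.05, 0.012, 0, 0, 0, -0.28], [0, 0.05, 0.012, 0, 0, 0, -0.28], [0, 0.05, 0.012, 0, 0, 0, -0.28], [0, 0.05, 0.012, 0, 0, 0, -0.28], [0, 0.05, 0.012, 0, 0, 0, -0.28]])

```text
time_s: 19.92
eef_pos: [0.5225, 0.072, 0.3138]
eef_rot: [0.706, -0.007, 0.708, 0.007]
wrist_force: [0.8, -0.7, -1.0]
opening: 0.36
```

Emit:
drive_tool(increments=[[0, 0.05, 0.012, 0, 0, 0, -0.28], [0, 0.05, 0.012, 0, 0, 0, -0.28], [0, 0.05, 0.012, 0, 0, 0, -0.28], [0, 0.05, 0.01, 0, 0, 0, -0.28], [0, 0.03, 0.006, 0, 0, 0, -0.28], [0, 0.015, 0.002, 0, 0, 0, -0.28], [0, 0, 0, 0, 0, 0, -0.28], [0, 0, 0, 0, 0, 0, -0.28]])

```text
time_s: 20.92
eef_pos: [0.5722, 0.3151, 0.315]
eef_rot: [0.707, -0.007, 0.707, 0.006]
wrist_force: [-0.1, -0.2, -1.1]
opening: 0.357
```

```bash
python3 -c "
from h import *
go([.572,.3258,.315],ty=yawv(91.1));snap('wrist','w16.png');snap('top','t16.png')"
```

```text
t 20.93 p [0.5722 0.3151 0.315 ] tx [-0.001 -0.001 -1.   ] ty [-0.018  1.    -0.001] op 0.357 q6 [ 0.32  0.31  1.31 -0.    1.53 -1.27]
rot first deg [-0.06 -0.04  0.04]
shift after rot (m) [0.     0.0107 0.    ] shift before rot [0.     0.0107 0.    ] |d| 0.011
```

View pics/w16.png

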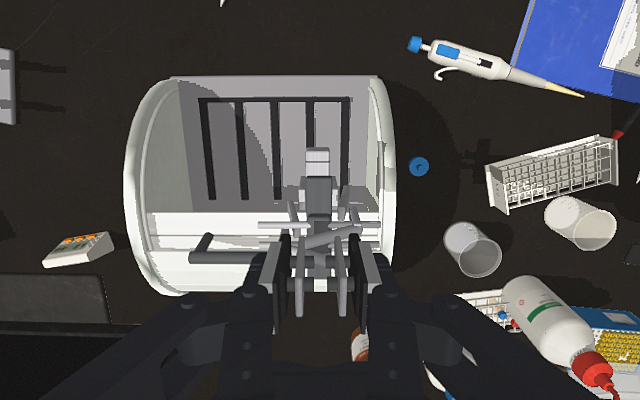

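Emit:
drive_tool(increments=[[0.02, 0.0105, 0, 0, 0, 0, -0.28], [0.035, 0, 0, 0, 0, 0, -0.28], [0.035, 0, 0, 0, 0, 0, -0.28], [0.03, 0, 0, 0, 0, 0, -0.28], [0.015, 0, 0, 0, 0, 0, -0.28], [0, 0, 0, 0, 0, 0, -0.28], [0, 0, 0, 0, 0, 0, -0.28]])

```text
time_s: 21.9
eef_pos: [0.5728, 0.3272, 0.1818]
eef_rot: [0.708, -0.006, 0.706, 0.007]
wrist_force: [-0.4, 0.9, -1.1]
opening: 0.363
```

```bash
python3 -c "
from h import *
go([.572,.3258,.150],ty=yawv(91.1));snap('wrist','w17.png');c=snap('top','t17.png');cv2.imwrite('pics/t17z.png',cv2.resize(c['img'][80:230,130:290,::-1],None,fx=4,fy=4,interpolation=cv2.INTER_CUBIC))"
```

```text
t 21.9 p [0.5728 0.3272 0.1818] tx [ 0.002  0.001 -1.   ] ty [-0.019  1.     0.001] op 0.363 q6 [ 0.34  0.42  1.43  0.    1.29 -1.25]
rot first deg [-0.    0.13 -0.05]
shift after rot (m) [ 0.0318 -0.0014 -0.0008] shift before rot [ 0.0318 -0.0014 -0.0009] |d| 0.032
```

View pics/w17.png

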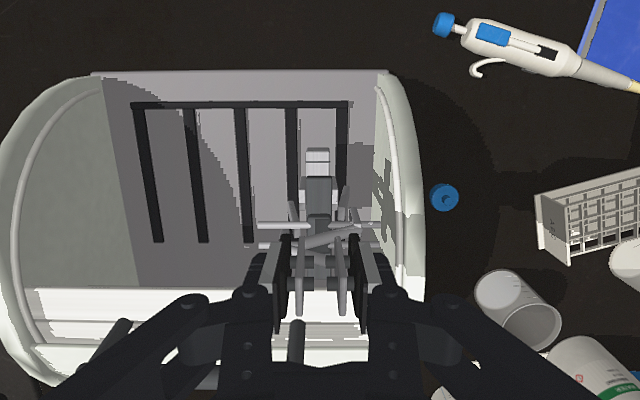

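View pics/t17z.png

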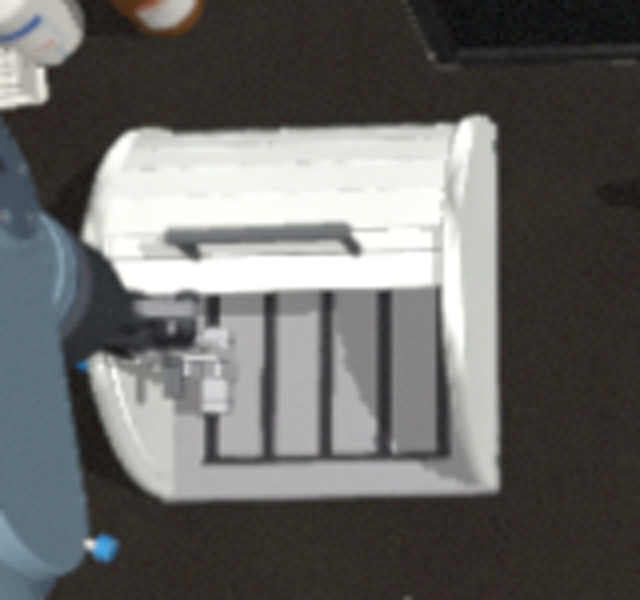

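Emit:
drive_tool(increments=[[0.015, -0.0014, 0, 0, 0, 0, -0.28], [0.01, 0, 0, 0, 0, 0, -0.28], [0.006, 0, 0, 0, 0, 0, -0.28], [0, 0, 0, 0, 0, 0, -0.28], [0, 0, 0, 0, 0, 0, -0.28]])

```text
time_s: 22.62
eef_pos: [0.5723, 0.3255, 0.1497]
eef_rot: [0.707, -0.007, 0.707, 0.007]
wrist_force: [-0.4, 0.3, -1.3]
opening: 0.361
```

```bash
python3 -c "
from h import *
go([.572,.3258,.150],ty=yawv(91.1));snap('wrist','w18.png')"
```

```text
t 22.62 p [0.5723 0.3255 0.1497] tx [ 0.  0. -1.] ty [-0.019  1.     0.   ] op 0.361 q6 [ 0.34  0.45  1.46  0.    1.23 -1.25]
rot first deg [-0.    0.03 -0.01]
shift after rot (m) [-0.0003  0.0003 -0.0003] shift before rot [-0.0003  0.0003 -0.0003] |d| 0.001
```

View pics/w18.png

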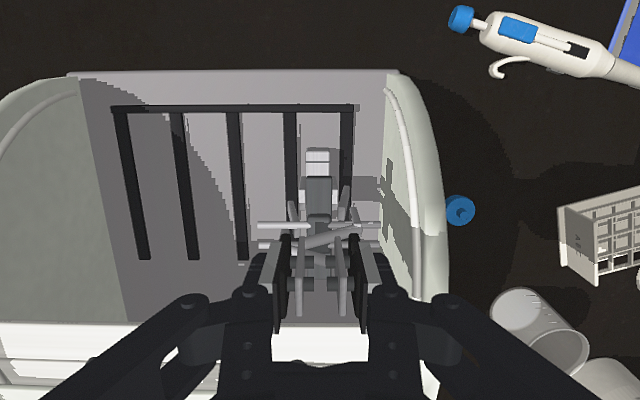

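Emit:
drive_tool(increments=[[0, 0, 0, 0, 0, 0, -0.4], [0, 0, 0, 0, 0, 0, -0.5], [0, 0, 0, 0, 0, 0, -0.6], [0, 0, 0, 0, 0, 0, -0.6], [0, 0, 0, 0, 0, 0, -0.6]])

```text
time_s: 23.3
eef_pos: [0.5721, 0.3254, 0.1494]
eef_rot: [0.707, -0.007, 0.707, 0.007]
wrist_force: [0.3, -0.0, -1.0]
opening: 0.203
```

```bash
python3 -c "
from h import *
go();snap('wrist','w19.png')"
```

```text
t 23.3 p [0.5721 0.3254 0.1494] tx [ 0.  0. -1.] ty [-0.019  1.     0.   ] op 0.203 q6 [ 0.34  0.45  1.46 -0.    1.23 -1.25]
```

View pics/w19.png

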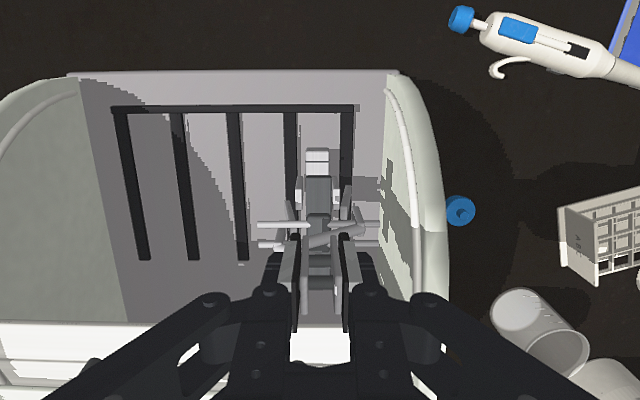

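Emit:
drive_tool(increments=[[-0.008, 0, 0, 0, 0, 0, -0.62], [-0.015, 0, 0, 0, 0, 0, -0.65], [-0.03, 0, 0, 0, 0, 0, -0.65], [-0.04, 0, 0, 0, 0, 0, -0.65], [-0.04, 0, 0, 0, 0, 0, -0.65], [-0.035, 0, 0, 0, 0, 0, -0.65], [0, 0, 0, 0, 0, 0, -0.65]])

```text
time_s: 24.22
eef_pos: [0.5737, 0.3261, 0.3231]
eef_rot: [0.71, -0.006, 0.704, 0.008]
wrist_force: [0.8, -0.4, -1.5]
opening: 0.176
```

```bash
python3 -c "
from h import *
go();snap('wrist','w20.png');print('top');bars('top','t20.png');print('case');bars('top','t20.png',(.5,.62,.15,.36))"
```

```text
t 24.23 p [0.5737 0.3261 0.3231] tx [ 0.009  0.003 -1.   ] ty [-0.019  1.     0.003] op 0.176 q6 [ 0.34  0.31  1.29  0.    1.53 -1.25]
top
[376. 174.] 114 ctr [ 570.2 -234. ] LxW 64.9 17.7 yaw 32.4 z 0.0174
[425. 176.] 135 ctr [ 562.5 -383.3] LxW 71.3 18.0 yaw 24.8 z 0.0176
[419. 218.] 145 ctr [ 436.9 -360.5] LxW 74.9 19.7 yaw -9.1 z 0.0181
case
```

View pics/w20.png

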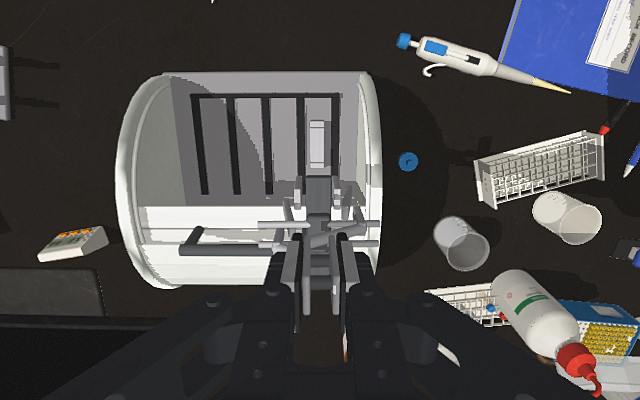

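View pics/t20.png

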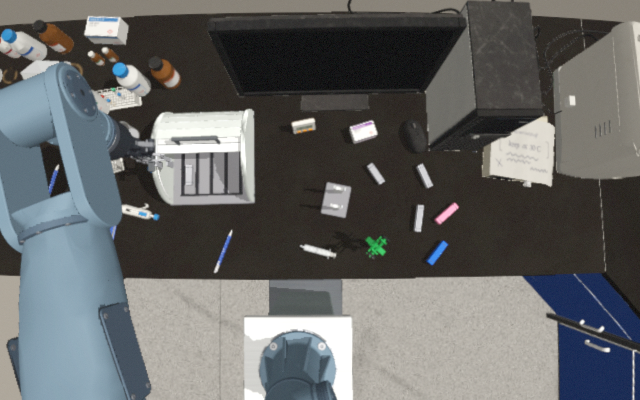

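```bash
python3 -c "
from h import *
go([.571,-.2345,.25],ty=yawv(123))"
```

```text
t 24.38 p [0.5715 0.3252 0.3163] tx [-0.002 -0.001 -1.   ] ty [-0.019  1.    -0.001] op 0.177 q6 [ 0.34  0.32  1.29  0.    1.53 -1.25]
rot first deg [-31.9  -0.1   0. ]
shift after rot (m) [ 0.0663 -0.4692 -0.3052] shift before rot [ 0.0666 -0.5596 -0.0111] |d| 0.564
```

Emit:
drive_tool(increments=[[0, -0.03, -0.001, 0, 0, 0, -0.65], [0, -0.05, -0.001, 0, 0, 0, -0.65], [0, -0.055, -0.001, 0, 0, 0, -0.65], [0, -0.055, -0.001, 0, 0, 0, -0.65], [0, -0.055, -0.001, 0, 0, 0, -0.65], [0, -0.055, -0.001, 0, 0, 0, -0.65], [0, -0.055, -0.001, 0, 0, 0, -0.65], [0, -0.055, -0.001, 0, 0, 0, -0.65], [0, -0.055, -0.001, 0, 0, 0, -0.65], [0, -0.055, -0.001, 0, 0, 0, -0.65]])

```text
time_s: 25.62
eef_pos: [0.571, -0.1961, 0.3153]
eef_rot: [0.706, -0.006, 0.708, 0.007]
wrist_force: [1.0, 0.2, -1.0]
opening: 0.179
```

Emit:
drive_tool(increments=[[0.02, -0.03, -0.001, 0, 0, 0, -0.65], [0.03, -0.01, 0, -8, 0, 0, -0.65], [0.016, 0, 0, -8, 0, 0, -0.65], [0, 0, 0, -8, 0, 0, -0.65], [0, 0, 0, -7.9, 0, 0, -0.65], [0, 0, 0, 0, 0, 0, -0.65], [0, 0, 0, 0, 0, 0, -0.65]])

```text
time_s: 26.5
eef_pos: [0.5713, -0.2344, 0.2504]
eef_rot: [0.678, -0.199, 0.679, 0.2]
wrist_force: [-0.3, -0.1, -1.0]
opening: 0.176
```

```bash
python3 -c "
from h import *
bars(fn='b21.png')
go([.571,-.2345,.25],ty=yawv(123));jaws()"
```

```text
[262.   3.] 124 ctr [ 475.1 -361.3] LxW 18.2 8.8 yaw -57.4 z 0.0175
[199.  75.] 1309 ctr [ 565.8 -382.1] LxW 70.9 19.4 yaw 23.2 z 0.0175
[317. 152.] 780 ctr [ 566.9 -238.9] LxW 49.2 17.6 yaw 32.9 z 0.0176
t 26.55 p [ 0.5715 -0.2345  0.2507] tx [-0.001  0.001 -1.   ] ty [-0.543  0.84   0.001] op 0.183 q6 [-0.58  0.27  1.48  0.    1.39 -2.73]
rot first deg [-0.12 -0.03 -0.07]
shift after rot (m) [ 0.0007  0.0002 -0.0004] shift before rot [ 0.0007  0.0002 -0.0004] |d| 0.001
tip z [0.1201 0.1205 0.1212 0.1221 0.1223 0.1226 0.1226 0.1229] offset below TCP 0.1284 jaw pts median [ 0.5685 -0.2462  0.1406] 131
jaw lat [-0.0183 -0.0182 -0.0179 -0.0177 -0.0174 -0.0163 -0.0161 -0.0158 -0.0156
 -0.0154 -0.0151 -0.0138 -0.0136 -0.0133 -0.0131  0.0101  0.0102  0.0105
  0.0107  0.0109  0.0125  0.0126  0.0128  0.0129  0.0132  0.0134  0.0148]
```

View pics/b21.png

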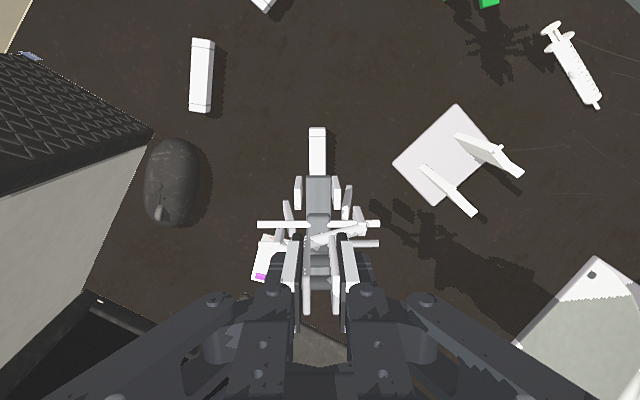

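Emit:
drive_tool(increments=[[0.025, 0, 0, 0, 0, 0, -0.65], [0.03, 0, 0, 0, 0, 0, -0.65], [0.03, 0, 0, 0, 0, 0, -0.65], [0.018, 0, 0, 0, 0, 0, -0.65], [0.008, 0, 0, 0, 0, 0, -0.65], [0.003, 0, 0, 0, 0, 0, -0.65], [0, 0, 0, 0, 0, 0, -0.65], [0, 0, 0, 0, 0, 0, -0.65]])

```text
time_s: 27.6
eef_pos: [0.5723, -0.235, 0.1385]
eef_rot: [0.678, -0.201, 0.678, 0.2]
wrist_force: [0.3, -0.2, 0.2]
opening: 0.181
```

```bash
python3 -c "
from h import *
c=snap('scene','s22.png');cv2.imwrite('pics/s22z.png',cv2.resize(c['img'][130:280,310:460,::-1],None,fx=4,fy=4,interpolation=cv2.INTER_CUBIC)); snap('wrist','w22.png')
go([.571,-.2345,.1355],ty=yawv(123))"
```

```text
t 27.7 p [ 0.5722 -0.2349  0.1382] tx [ 0.001 -0.001 -1.   ] ty [-0.545  0.839 -0.001] op 0.18 q6 [-0.58  0.38  1.58  0.    1.18 -2.73]
rot first deg [-0.    0.03  0.07]
shift after rot (m) [ 0.0027  0.001  -0.0007] shift before rot [ 0.0027  0.001  -0.0007] |d| 0.003
```

View pics/s22z.png

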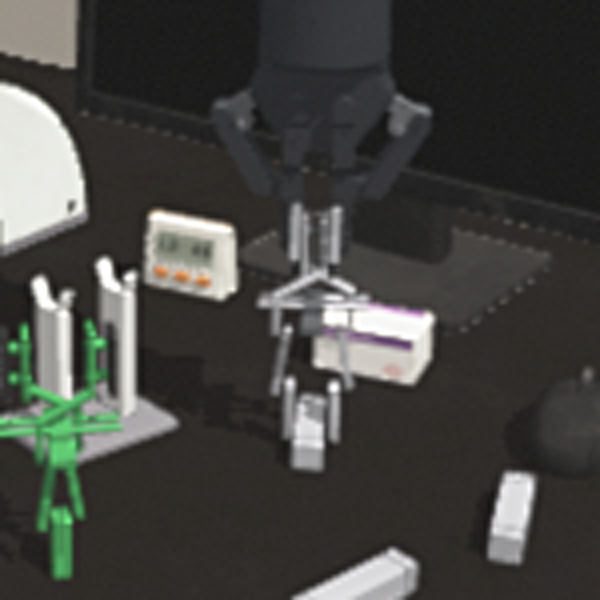

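View pics/w22.png

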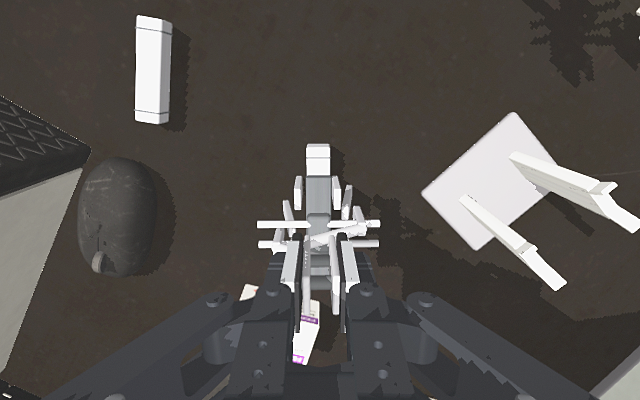

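Bar 2 sits between the jaws. Lower 2.5 mm, grip, lift.

Emit:
drive_tool(increments=[[0.0025, 0, 0, 0, 0, 0, -0.65], [0, 0, 0, 0, 0, 0, -0.45], [0, 0, 0, 0, 0, 0, -0.35], [0, 0, 0, 0, 0, 0, -0.28], [0, 0, 0, 0, 0, 0, -0.28], [0, 0, 0, 0, 0, 0, -0.28]])

```text
time_s: 28.45
eef_pos: [0.5717, -0.2347, 0.1349]
eef_rot: [0.678, -0.201, 0.678, 0.201]
wrist_force: [0.5, 0.1, -2.3]
opening: 0.362
```

Emit:
drive_tool(increments=[[-0.01, 0, 0, 0, 0, 0, -0.28], [-0.02, 0, 0, 0, 0, 0, -0.28], [-0.03, 0, 0, 0, 0, 0, -0.28], [-0.04, 0, 0, 0, 0, 0, -0.28], [-0.04, 0, 0, 0, 0, 0, -0.28], [-0.04, 0, 0, 0, 0, 0, -0.28], [0, 0, 0, 0, 0, 0, -0.28]])

```text
time_s: 29.32
eef_pos: [0.5736, -0.2358, 0.3214]
eef_rot: [0.68, -0.204, 0.676, 0.198]
wrist_force: [-0.3, -1.5, -2.7]
opening: 0.357
```

```bash
python3 -c "
from h import *
c=snap('scene','s23.png');cv2.imwrite('pics/s23z.png',cv2.resize(c['img'][80:230,300:450,::-1],None,fx=4,fy=4,interpolation=cv2.INTER_CUBIC)); snap('wrist','w23.png')
go([.572,.282,.315],ty=yawv(91.1))"
```

```text
t 29.43 p [ 0.5717 -0.2347  0.3157] tx [ 0.001 -0.001 -1.   ] ty [-0.545  0.839 -0.001] op 0.362 q6 [-0.58  0.23  1.41 -0.    1.51 -2.73]
rot first deg [31.9   0.05  0.06]
shift after rot (m) [0.0007 0.5166 0.0102] shift before rot [3.000e-04 4.332e-01 2.816e-01] |d| 0.517
```

View pics/s23z.png

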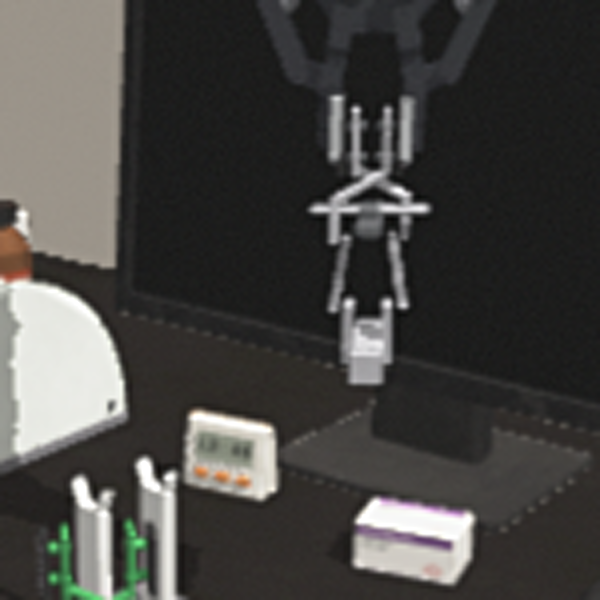

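Emit:
drive_tool(increments=[[0, 0, 0, 8, 0, 0, -0.28], [0, 0, 0, 8, 0, 0, -0.28], [0, 0, 0, 8, 0, 0, -0.28], [0, 0, 0, 7.9, 0, 0, -0.28], [0, 0.03, 0.001, 0, 0, 0, -0.28], [0, 0.05, 0.001, 0, 0, 0, -0.28], [0, 0.05, 0.001, 0, 0, 0, -0.28], [0, 0.05, 0.001, 0, 0, 0, -0.28], [0, 0.05, 0.001, 0, 0, 0, -0.28], [0, 0.05, 0.001, 0, 0, 0, -0.28]])

```text
time_s: 30.68
eef_pos: [0.5712, 0.0471, 0.3129]
eef_rot: [0.706, -0.007, 0.708, 0.007]
wrist_force: [0.7, 0.9, -2.5]
opening: 0.36
```

Emit:
drive_tool(increments=[[0, 0.05, 0.001, 0, 0, 0, -0.28], [0, 0.05, 0.001, 0, 0, 0, -0.28], [0, 0.05, 0.001, 0, 0, 0, -0.28], [0, 0.05, 0.001, 0, 0, 0, -0.28], [0, 0.03, 0, 0, 0, 0, -0.28], [0.02, 0.007, 0, 0, 0, 0, -0.28], [0.04, 0, 0, 0, 0, 0, -0.28], [0.04, 0, 0, 0, 0, 0, -0.28], [0.02, 0, 0, 0, 0, 0, -0.28], [0, 0, 0, 0, 0, 0, -0.28]])

```text
time_s: 31.92
eef_pos: [0.5704, 0.2813, 0.1921]
eef_rot: [0.705, -0.007, 0.709, 0.006]
wrist_force: [0.3, -0.2, -1.4]
opening: 0.36
```

```bash
python3 -c "
from h import *
snap('wrist','w24.png')
go([.572,.282,.150],ty=yawv(91.1))"
```

```text
t 31.98 p [0.5718 0.2818 0.1945] tx [-0.001 -0.    -1.   ] ty [-0.019  1.    -0.   ] op 0.362 q6 [ 0.27  0.36  1.48 -0.    1.3  -1.32]
rot first deg [-0.04 -0.06  0.02]
shift after rot (m) [0.0445 0.0002 0.0002] shift before rot [0.0445 0.0002 0.0002] |d| 0.044
```

View pics/w24.png

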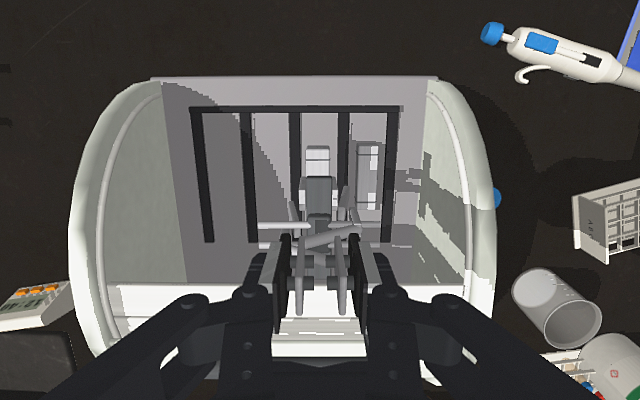

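Bar 2 over lane at u 300–343; bar 1 lies straight at (367,170). Lower and release.

Emit:
drive_tool(increments=[[0.02, 0, 0, 0, 0, 0, -0.28], [0.015, 0, 0, 0, 0, 0, -0.28], [0.0095, 0, 0, 0, 0, 0, -0.28], [0, 0, 0, 0, 0, 0, -0.28], [0, 0, 0, 0, 0, 0, -0.28], [0, 0, 0, 0, 0, 0, -0.4], [0, 0, 0, 0, 0, 0, -0.5], [0, 0, 0, 0, 0, 0, -0.6], [0, 0, 0, 0, 0, 0, -0.6], [0, 0, 0, 0, 0, 0, -0.6]])

```text
time_s: 33.22
eef_pos: [0.5719, 0.2824, 0.1505]
eef_rot: [0.707, -0.007, 0.707, 0.007]
wrist_force: [0.2, 0.6, -1.7]
opening: 0.201
```

```bash
python3 -c "
from h import *
snap('wrist','w25.png')
go([.572,.282,.150],ty=yawv(91.1))"
```

```text
t 33.27 p [0.5719 0.2824 0.1504] tx [ 0.  0. -1.] ty [-0.019  1.     0.   ] op 0.203 q6 [ 0.27  0.41  1.52  0.    1.22 -1.32]
rot first deg [-0.  0. -0.]
shift after rot (m) [ 0.0004 -0.0004  0.0001] shift before rot [ 0.0004 -0.0004  0.0001] |d| 0.001
```

View pics/w25.png

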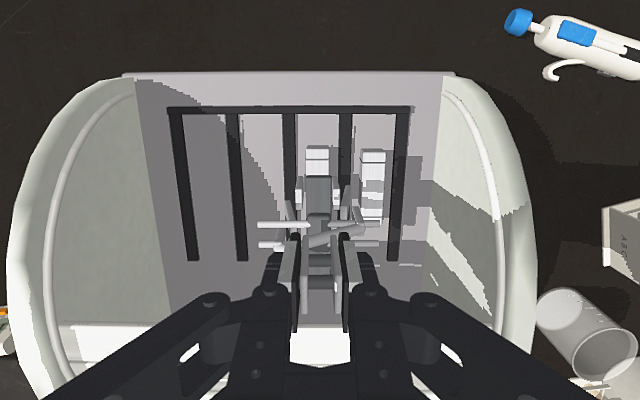

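Emit:
drive_tool(increments=[[-0.008, 0, 0, 0, 0, 0, -0.62], [-0.015, 0, 0, 0, 0, 0, -0.65], [-0.03, 0, 0, 0, 0, 0, -0.65], [-0.04, 0, 0, 0, 0, 0, -0.65], [-0.04, 0, 0, 0, 0, 0, -0.65], [-0.035, 0, 0, 0, 0, 0, -0.65], [0, 0, 0, 0, 0, 0, -0.65]])

```text
time_s: 34.15
eef_pos: [0.5736, 0.283, 0.3239]
eef_rot: [0.71, -0.006, 0.704, 0.008]
wrist_force: [0.3, 0.2, -1.3]
opening: 0.18
```

```bash
python3 -c "
from h import *
snap('wrist','w26.png');bars('top','t26.png')
go([.565,-.3825,.25],ty=yawv(114.2))"
```

```text
[425. 176.] 132 ctr [ 562.5 -383.3] LxW 71.3 18.0 yaw 24.8 z 0.0176
[419. 218.] 141 ctr [ 436.5 -361.1] LxW 75.3 18.7 yaw -9.4 z 0.0177
t 34.25 p [0.5717 0.2824 0.3187] tx [ 0.001  0.    -1.   ] ty [-0.019  1.     0.   ] op 0.179 q6 [ 0.27  0.27  1.35  0.    1.52 -1.32]
rot first deg [-23.1    0.04  -0.  ]
shift after rot (m) [ 0.0687 -0.6037 -0.2787] shift before rot [ 0.0686 -0.6646 -0.0195] |d| 0.668
```

View pics/w26.png

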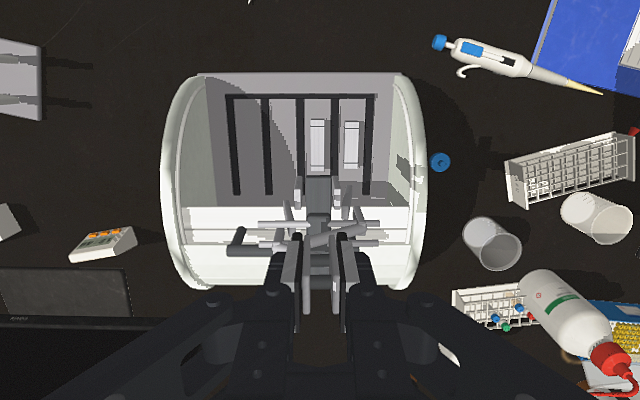

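```bash
python3 -c "
from h import *
for n in ('top','scene'):
    P=cloud(snap(n,'x.png')).reshape(-1,3)
    k=(P[:,2]>.1)&(P[:,2]<.5)&(P[:,0]>.5)&(P[:,0]<.85)&(P[:,1]>-.6)&(P[:,1]<-.25); A=P[k]
    d=np.hypot(A[:,0]-.565,A[:,1]+.3825); i=np.argsort(d)[:400:50]; print(n,k.sum(),np.c_[A[i],d[i]].round(3).tolist())
"
```

```text
top 14414 [[0.641, -0.402, 0.267, 0.079], [0.643, -0.403, 0.346, 0.081], [0.644, -0.403, 0.194, 0.082], [0.644, -0.405, 0.349, 0.082], [0.643, -0.413, 0.334, 0.083], [0.647, -0.403, 0.347, 0.085], [0.648, -0.402, 0.168, 0.086], [0.649, -0.403, 0.333, 0.087]]
scene 16190 [[0.638, -0.406, 0.223, 0.077], [0.64, -0.407, 0.209, 0.079], [0.639, -0.414, 0.101, 0.08], [0.642, -0.407, 0.223, 0.081], [0.641, -0.411, 0.152, 0.081], [0.643, -0.405, 0.229, 0.081], [0.641, -0.414, 0.153, 0.082], [0.644, -0.403, 0.164, 0.082]]
```

Emit:
drive_tool(increments=[[0, -0.03, -0.001, 0, 0, 0, -0.65], [0, -0.05, -0.002, 0, 0, 0, -0.65], [0, -0.055, -0.002, 0, 0, 0, -0.65], [0, -0.055, -0.002, 0, 0, 0, -0.65], [0, -0.055, -0.002, 0, 0, 0, -0.65], [0, -0.055, -0.002, 0, 0, 0, -0.65], [0, -0.055, -0.002, 0, 0, 0, -0.65], [0, -0.055, -0.002, 0, 0, 0, -0.65], [0, -0.055, -0.002, 0, 0, 0, -0.65], [0, -0.055, -0.002, 0, 0, 0, -0.65]])

```text
time_s: 35.6
eef_pos: [0.562, -0.2393, 0.3165]
eef_rot: [0.706, -0.006, 0.708, 0.007]
wrist_force: [0.0, 0.2, -0.0]
opening: 0.177
```

Emit:
drive_tool(increments=[[0, -0.055, -0.002, -5, 0, 0, -0.65], [0, -0.035, -0.001, -6, 0, 0, -0.65], [0, -0.025, -0.002, -6, 0, 0, -0.65], [0.02, 0, 0, -6.1, 0, 0, -0.65], [0.02, 0, 0, 0, 0, 0, -0.65], [0, 0, 0, 0, 0, 0, -0.65], [0, 0, 0, 0, 0, 0, -0.65]])

```text
time_s: 36.48
eef_pos: [0.5681, -0.3523, 0.2785]
eef_rot: [0.691, -0.148, 0.691, 0.148]
wrist_force: [-0.3, -0.6, -0.3]
opening: 0.181
```

```bash
python3 -c "
from h import *
bars(fn='b27.png')
go([.5614,-.3841,.25],ty=yawv(114.2))"
```

```text
[361.  39.] 1296 ctr [ 439. -361.] LxW 77.3 18.3 yaw -8.4 z 0.0177
[295. 139.] 953 ctr [ 566.2 -383.3] LxW 70.6 17.2 yaw 23.3 z 0.0176
[398. 276.] 75 ctr [ 674.4 -189.8] LxW 37.8 4.9 yaw -71.4 z 0.0184
t 36.52 p [ 0.5683 -0.3525  0.2792] tx [ 0.001 -0.001 -1.   ] ty [-0.41   0.912 -0.001] op 0.18 q6 [-0.73  0.36  1.31  0.    1.47 -2.73]
rot first deg [-0.02  0.03  0.06]
shift after rot (m) [ 0.0292 -0.026  -0.0192] shift before rot [ 0.0292 -0.026  -0.0192] |d| 0.044
```

View pics/b27.png

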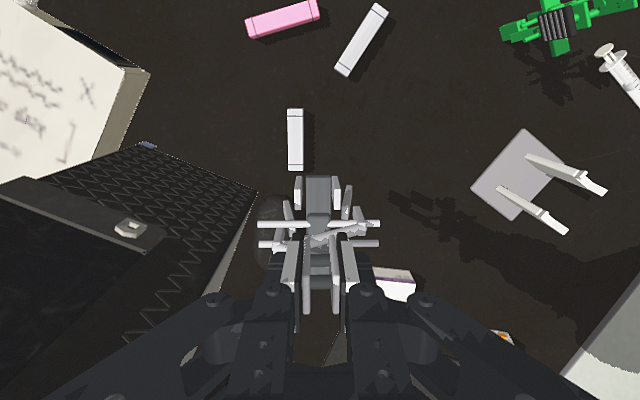

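Emit:
drive_tool(increments=[[0, -0.013, -0.0105, 0, 0, 0, -0.65], [0, -0.0135, -0.008, 0, 0, 0, -0.65], [0.029, 0, 0, 0, 0, 0, -0.65], [0, 0, 0, 0, 0, 0, -0.65], [0, 0, 0, 0, 0, 0, -0.65]])

```text
time_s: 37.15
eef_pos: [0.5619, -0.3852, 0.2502]
eef_rot: [0.692, -0.148, 0.691, 0.148]
wrist_force: [0.0, -0.3, -1.4]
opening: 0.178
```

```bash
python3 -c "
from h import *
bars(fn='b28.png')
go([.5624,-.3846,.1355],ty=yawv(114.2))"
```

```text
[391.  56.] 1465 ctr [ 439.  -361.5] LxW 77.5 18.5 yaw -8.8 z 0.0177
[319. 151.] 764 ctr [ 556.  -387.2] LxW 49.3 17.4 yaw 23.8 z 0.0176
t 37.2 p [ 0.5622 -0.3852  0.2507] tx [ 0.001 -0.001 -1.   ] ty [-0.41   0.912 -0.002] op 0.177 q6 [-0.77  0.41  1.31 -0.    1.43 -2.77]
rot first deg [-0.02  0.03  0.09]
shift after rot (m) [0.1152 0.0004 0.0004] shift before rot [0.1152 0.0006 0.0003] |d| 0.115
```

View pics/b28.png

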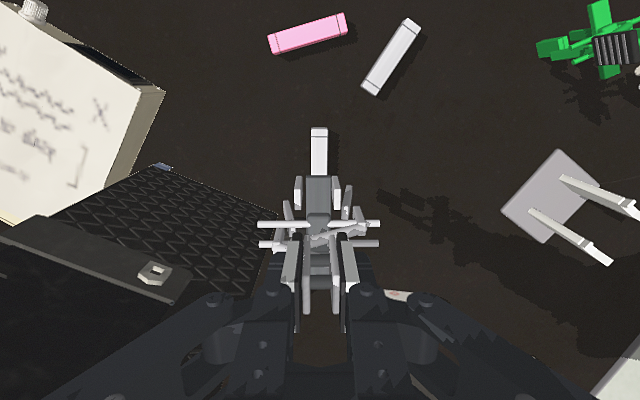

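Emit:
drive_tool(increments=[[0.025, 0, 0, 0, 0, 0, -0.65], [0.03, 0.0003, 0, 0, 0, 0, -0.65], [0.03, 0, 0, 0, 0, 0, -0.65], [0.018, 0, 0, 0, 0, 0, -0.65], [0.009, 0, 0, 0, 0, 0, -0.65], [0.003, 0, 0, 0, 0, 0, -0.65], [0, 0, 0, 0, 0, 0, -0.65], [0, 0, 0, 0, 0, 0, -0.65]])

```text
time_s: 38.2
eef_pos: [0.5622, -0.3846, 0.1356]
eef_rot: [0.692, -0.149, 0.691, 0.148]
wrist_force: [0.2, 0.1, 0.4]
opening: 0.18
```

```bash
python3 -c "
from h import *
c=snap('scene','s29.png');cv2.imwrite('pics/s29z.png',cv2.resize(c['img'][150:300,360:510,::-1],None,fx=4,fy=4,interpolation=cv2.INTER_CUBIC))
go([.5624,-.3846,.1355],ty=yawv(114.2))"
```

```text
t 38.25 p [ 0.5621 -0.3846  0.1354] tx [ 0.001 -0.001 -1.   ] ty [-0.41   0.912 -0.001] op 0.179 q6 [-0.77  0.51  1.4  -0.    1.23 -2.77]
rot first deg [-0.    0.03  0.08]
shift after rot (m) [-0.0001 -0.0001  0.0002] shift before rot [-0.0001 -0.0001  0.0002] |d| 0.0
```

View pics/s29z.png

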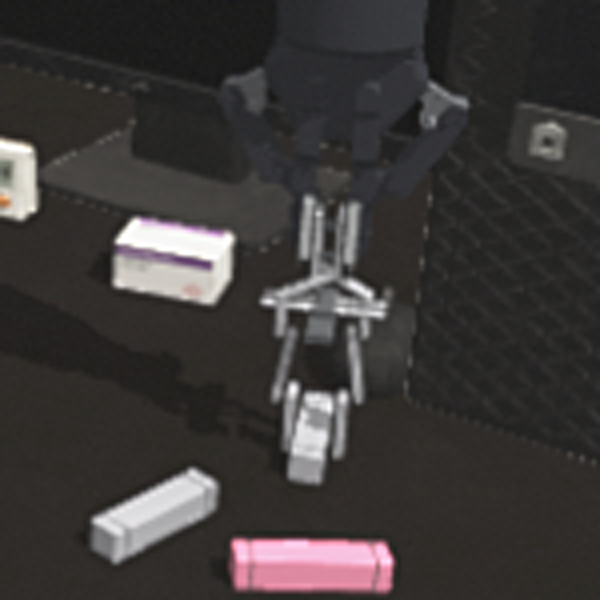

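Emit:
drive_tool(increments=[[0, 0, 0, 0, 0, 0, -0.45], [0, 0, 0, 0, 0, 0, -0.35], [0, 0, 0, 0, 0, 0, -0.28], [0, 0, 0, 0, 0, 0, -0.28], [0, 0, 0, 0, 0, 0, -0.28]])

```text
time_s: 38.88
eef_pos: [0.5617, -0.3841, 0.1343]
eef_rot: [0.691, -0.148, 0.691, 0.148]
wrist_force: [-0.2, 0.1, -2.3]
opening: 0.358
```

Emit:
drive_tool(increments=[[-0.01, 0, 0, 0, 0, 0, -0.28], [-0.02, 0, 0, 0, 0, 0, -0.28], [-0.03, 0, 0, 0, 0, 0, -0.28], [-0.04, 0, 0, 0, 0, 0, -0.28], [-0.04, 0, 0, 0, 0, 0, -0.28], [-0.04, 0, 0, 0, 0, 0, -0.28], [0, 0, 0, 0, 0, 0, -0.28], [0, 0, 0, 0, 0, 0, -0.28]])

```text
time_s: 39.88
eef_pos: [0.5615, -0.3839, 0.3144]
eef_rot: [0.691, -0.148, 0.691, 0.148]
wrist_force: [-1.1, 1.1, -2.8]
opening: 0.358
```

```bash
python3 -c "
from h import *
c=snap('scene','s30.png');cv2.imwrite('pics/s30z.png',cv2.resize(c['img'][80:230,360:510,::-1],None,fx=4,fy=4,interpolation=cv2.INTER_CUBIC))
go([.572,.2383,.315],ty=yawv(91.1))"
```

```text
t 39.92 p [ 0.5612 -0.3836  0.3131] tx [-0.002  0.002 -1.   ] ty [-0.41   0.912  0.002] op 0.357 q6 [-0.77  0.37  1.23 -0.    1.54 -2.77]
rot first deg [23.1  -0.07 -0.11]
shift after rot (m) [-0.0019  0.6216  0.0227] shift before rot [-0.001   0.5629  0.2648] |d| 0.622
```

View pics/s30z.png

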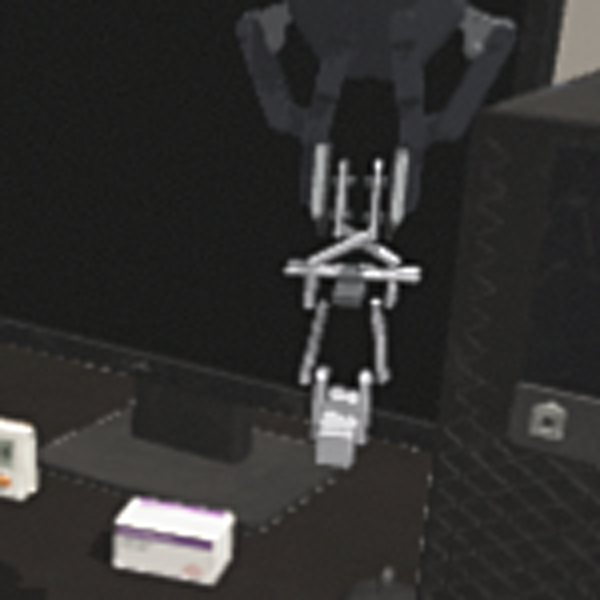

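Emit:
drive_tool(increments=[[0, 0, 0, 7, 0, 0, -0.28], [0, 0, 0, 8, 0, 0, -0.28], [0, 0, 0, 8.1, 0, 0, -0.28], [0, 0.03, 0.001, 0, 0, 0, -0.28], [0, 0.05, 0.002, 0, 0, 0, -0.28], [0, 0.055, 0.002, 0, 0, 0, -0.28], [0, 0.055, 0.002, 0, 0, 0, -0.28], [0, 0.055, 0.002, 0, 0, 0, -0.28], [0, 0.055, 0.002, 0, 0, 0, -0.28], [0, 0.055, 0.002, 0, 0, 0, -0.28]])

```text
time_s: 41.18
eef_pos: [0.5669, -0.027, 0.3125]
eef_rot: [0.706, -0.006, 0.708, 0.007]
wrist_force: [-0.3, 0.1, -1.2]
opening: 0.357
```

Emit:
drive_tool(increments=[[0, 0.055, 0.002, 0, 0, 0, -0.28], [0, 0.055, 0.002, 0, 0, 0, -0.28], [0, 0.055, 0.002, 0, 0, 0, -0.28], [0, 0.05, 0.001, 0, 0, 0, -0.28], [0, 0.035, 0.001, 0, 0, 0, -0.28], [0.02, 0.0165, 0, 0, 0, 0, -0.28], [0.04, 0, 0, 0, 0, 0, -0.28], [0.04, 0, 0, 0, 0, 0, -0.28], [0.02, 0, 0, 0, 0, 0, -0.28], [0, 0, 0, 0, 0, 0, -0.28]])

```text
time_s: 42.42
eef_pos: [0.5695, 0.2367, 0.1917]
eef_rot: [0.705, -0.007, 0.709, 0.006]
wrist_force: [-0.3, -0.9, -1.6]
opening: 0.362
```

```bash
python3 -c "
from h import *
snap('wrist','w31.png')
go([.570,.2383,.150],ty=yawv(91.1))"
```

```text
t 42.48 p [0.5708 0.2371 0.1939] tx [-0.001 -0.    -1.   ] ty [-0.018  1.    -0.   ] op 0.358 q6 [ 0.2   0.32  1.54 -0.    1.29 -1.39]
rot first deg [-0.04 -0.07  0.02]
shift after rot (m) [ 0.0439  0.0012 -0.0007] shift before rot [ 0.0439  0.0013 -0.0007] |d| 0.044
```

View pics/w31.png

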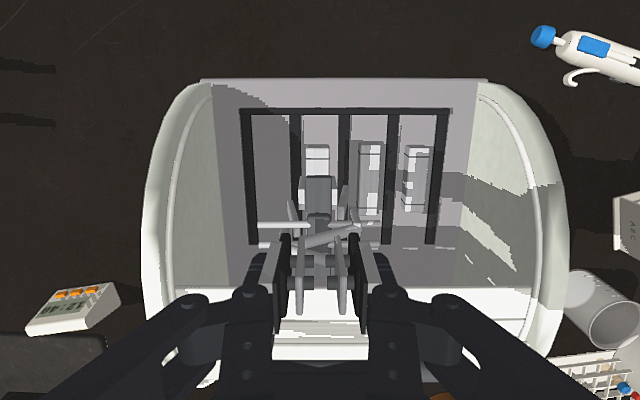

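Emit:
drive_tool(increments=[[0.02, 0.0012, 0, 0, 0, 0, -0.28], [0.015, 0, 0, 0, 0, 0, -0.28], [0.0095, 0, 0, 0, 0, 0, -0.28], [0, 0, 0, 0, 0, 0, -0.28], [0, 0, 0, 0, 0, 0, -0.28], [0, 0, 0, 0, 0, 0, -0.4], [0, 0, 0, 0, 0, 0, -0.5], [0, 0, 0, 0, 0, 0, -0.6], [0, 0, 0, 0, 0, 0, -0.6], [0, 0, 0, 0, 0, 0, -0.6]])

```text
time_s: 43.72
eef_pos: [0.5708, 0.2388, 0.1499]
eef_rot: [0.707, -0.007, 0.707, 0.007]
wrist_force: [0.2, -0.5, -1.9]
opening: 0.205
```

```bash
python3 -c "
from h import *
snap('wrist','w32.png')
go([.572,.2383,.150],ty=yawv(91.1))"
```

```text
t 43.77 p [0.5708 0.2389 0.1499] tx [ 0.  0. -1.] ty [-0.019  1.     0.   ] op 0.202 q6 [ 0.2   0.37  1.57  0.    1.2  -1.39]
rot first deg [-0.  0. -0.]
shift after rot (m) [-0.0001 -0.0006  0.0012] shift before rot [-0.0001 -0.0006  0.0012] |d| 0.001
```

View pics/w32.png

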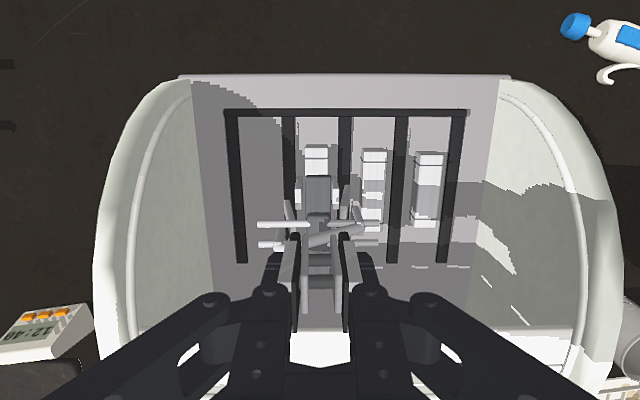

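Emit:
drive_tool(increments=[[-0.008, 0, 0, 0, 0, 0, -0.62], [-0.015, 0, 0, 0, 0, 0, -0.65], [-0.03, 0, 0, 0, 0, 0, -0.65], [-0.04, 0, 0, 0, 0, 0, -0.65], [-0.04, 0, 0, 0, 0, 0, -0.65], [-0.035, 0, 0, 0, 0, 0, -0.65], [0, 0, 0, 0, 0, 0, -0.65]])

```text
time_s: 44.65
eef_pos: [0.5726, 0.2393, 0.3232]
eef_rot: [0.71, -0.006, 0.704, 0.007]
wrist_force: [-0.8, -0.4, -1.6]
opening: 0.183
```

```bash
python3 -c "
from h import *
snap('wrist','w33.png');bars('top','t33.png')
go([.439,-.3605,.25],ty=yawv(81.0))"
```

```text
[419. 218.] 146 ctr [ 436.9 -360.7] LxW 74.9 19.3 yaw -9.0 z 0.0181
t 44.75 p [0.5707 0.2388 0.3182] tx [ 0.001  0.    -1.   ] ty [-0.019  1.     0.   ] op 0.181 q6 [ 0.2   0.23  1.4  -0.    1.51 -1.39]
rot first deg [ 1.01e+01  4.00e-02 -1.00e-02]
shift after rot (m) [ 0.0682 -0.6125 -0.0363] shift before rot [ 0.068  -0.5967 -0.1432] |d| 0.617
```

View pics/w33.png

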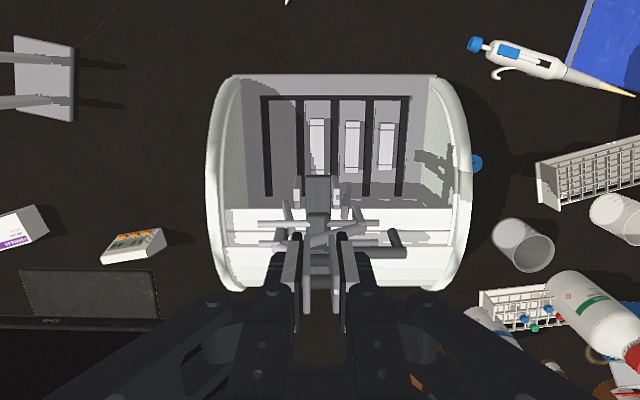

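View pics/t33.png

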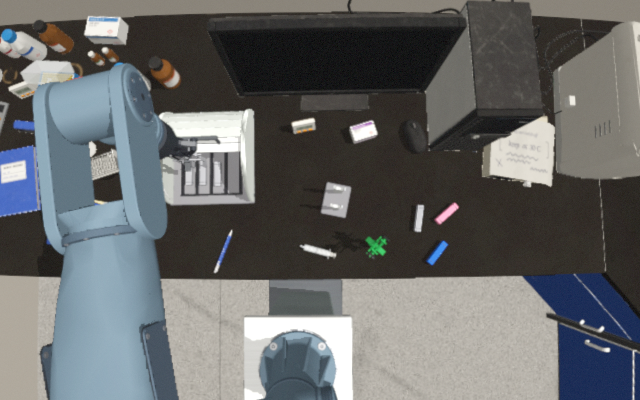

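Emit:
drive_tool(increments=[[0, -0.03, -0.008, 0, 0, 0, -0.65], [0, -0.045, -0.011, 0, 0, 0, -0.65], [0, -0.055, -0.013, 0, 0, 0, -0.65], [0, -0.055, -0.013, 0, 0, 0, -0.65], [0, -0.055, -0.013, 0, 0, 0, -0.65], [0, -0.055, -0.013, 0, 0, 0, -0.65], [0, -0.055, -0.013, 0, 0, 0, -0.65], [0, -0.055, -0.013, 0, 0, 0, -0.65], [0, -0.055, -0.013, 0, 0, 0, -0.65], [0, -0.055, -0.013, 0, 0, 0, -0.65]])

```text
time_s: 46.0
eef_pos: [0.4564, -0.2795, 0.316]
eef_rot: [0.706, -0.006, 0.708, 0.008]
wrist_force: [-0.1, -0.8, -1.8]
opening: 0.18
```

Emit:
drive_tool(increments=[[0, -0.045, -0.013, 0, 0, 0, -0.65], [0, -0.025, -0.01, 0, 0, 0, -0.65], [0.02, -0.0117, -0.0052, 5, 0, 0, -0.65], [0.03, 0, 0, 5.1, 0, 0, -0.65], [0.018, 0, 0, 0, 0, 0, -0.65], [0, 0, 0, 0, 0, 0, -0.65], [0, 0, 0, 0, 0, 0, -0.65]])

```text
time_s: 46.88
eef_pos: [0.4315, -0.3608, 0.2507]
eef_rot: [0.705, 0.055, 0.705, -0.055]
wrist_force: [-0.7, -0.3, -0.7]
opening: 0.177
```

```bash
python3 -c "
from h import *
bars(fn='b34.png')
go([.439,-.3605,.25],ty=yawv(81.0));jaws()"
```

```text
[319. 151.] 781 ctr [ 424.8 -358.8] LxW 49.2 17.6 yaw -8.9 z 0.0176
[256. 173.] 206 ctr [ 444.3 -436.2] LxW 49.0 15.5 yaw -50.2 z 0.0175
[485. 318.] 68 ctr [ 672.1 -181.3] LxW 21.4 8.7 yaw -74.2 z 0.0179
t 46.92 p [ 0.4317 -0.361   0.2511] tx [ 0.001 -0.002 -1.   ] ty [ 0.155  0.988 -0.001] op 0.178 q6 [-0.91  0.14  1.63 -0.    1.36 -2.32]
rot first deg [0.07 0.08 0.08]
shift after rot (m) [0.0011 0.0016 0.0072] shift before rot [0.0011 0.0016 0.0072] |d| 0.007
tip z [0.1186 0.1192 0.1199 0.12   0.1202 0.1209 0.1211 0.1214] offset below TCP 0.1286 jaw pts median [ 0.4264 -0.3545  0.139 ] 389
jaw lat [-0.0218 -0.0206 -0.0201 -0.0199 -0.0197 -0.0195 -0.0193 -0.0191 -0.0188
 -0.0185 -0.018  -0.0171 -0.0147  0.0073  0.0078  0.008   0.0083  0.0086
  0.0088  0.009   0.0093  0.0096  0.01    0.0108  0.0124  0.0135]
```

View pics/b34.png

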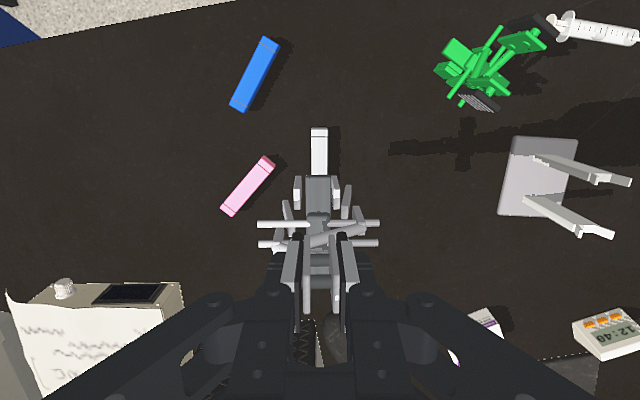

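Emit:
drive_tool(increments=[[0, 0.001, 0.007, 0, 0, 0, -0.65], [0.025, 0, 0, 0, 0, 0, -0.65], [0.03, 0, 0, 0, 0, 0, -0.65], [0.03, 0, 0, 0, 0, 0, -0.65], [0.018, 0, 0, 0, 0, 0, -0.65], [0.009, 0, 0, 0, 0, 0, -0.65], [0.003, 0, 0, 0, 0, 0, -0.65], [0, 0, 0, 0, 0, 0, -0.65], [0, 0, 0, 0, 0, 0, -0.65]])

```text
time_s: 48.1
eef_pos: [0.4386, -0.3613, 0.1359]
eef_rot: [0.705, 0.055, 0.704, -0.056]
wrist_force: [-1.5, 0.7, -0.6]
opening: 0.179
```

```bash
python3 -c "
from h import *
c=snap('scene','s35.png');cv2.imwrite('pics/s35z.png',cv2.resize(c['img'][170:320,330:480,::-1],None,fx=4,fy=4,interpolation=cv2.INTER_CUBIC))
go([.439,-.3605,.1355],ty=yawv(81.0))"
```

```text
t 48.15 p [ 0.4385 -0.3612  0.1358] tx [ 0.001 -0.001 -1.   ] ty [ 0.157  0.988 -0.001] op 0.175 q6 [-0.9   0.28  1.71  0.    1.14 -2.31]
rot first deg [-0.01  0.06  0.06]
shift after rot (m) [0.0003 0.0008 0.0004] shift before rot [0.0003 0.0008 0.0004] |d| 0.001
```

View pics/s35z.png

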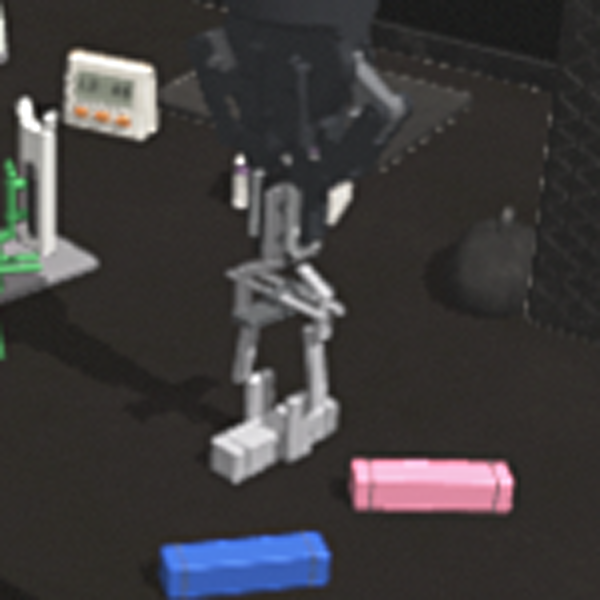

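Emit:
drive_tool(increments=[[0, 0, 0, 0, 0, 0, -0.45], [0, 0, 0, 0, 0, 0, -0.35], [0, 0, 0, 0, 0, 0, -0.28], [0, 0, 0, 0, 0, 0, -0.28], [0, 0, 0, 0, 0, 0, -0.28]])

```text
time_s: 48.78
eef_pos: [0.4381, -0.3607, 0.1348]
eef_rot: [0.705, 0.056, 0.705, -0.055]
wrist_force: [-0.2, -0.0, -1.8]
opening: 0.358
```

Emit:
drive_tool(increments=[[-0.01, 0, 0, 0, 0, 0, -0.28], [-0.02, 0, 0, 0, 0, 0, -0.28], [-0.03, 0, 0, 0, 0, 0, -0.28], [-0.04, 0, 0, 0, 0, 0, -0.28], [-0.04, 0, 0, 0, 0, 0, -0.28], [-0.04, 0, 0, 0, 0, 0, -0.28], [0, 0, 0, -5, 0, 0, -0.28], [0, 0, 0, -5, 0, 0, -0.28], [0, 0, 0, 0, 0, 0, -0.28]])

```text
time_s: 49.9
eef_pos: [0.4381, -0.3607, 0.3156]
eef_rot: [0.707, -0.006, 0.707, 0.006]
wrist_force: [0.4, -0.7, -2.0]
opening: 0.357
```

```bash
python3 -c "
from h import *
c=snap('scene','s36.png');cv2.imwrite('pics/s36z.png',cv2.resize(c['img'][80:280,300:500,::-1],None,fx=3,fy=3,interpolation=cv2.INTER_CUBIC))
go([.572,.1946,.315],ty=yawv(91.1))"
```

```text
t 49.95 p [ 0.4381 -0.3607  0.3154] tx [ 0. -0. -1.] ty [-0.016  1.    -0.   ] op 0.362 q6 [-0.9   0.11  1.54  0.    1.49 -2.48]
rot first deg [-0.2   0.02  0.02]
shift after rot (m) [4.000e-04 5.527e-01 1.445e-01] shift before rot [2.000e-04 5.532e-01 1.425e-01] |d| 0.571
```

View pics/s36z.png

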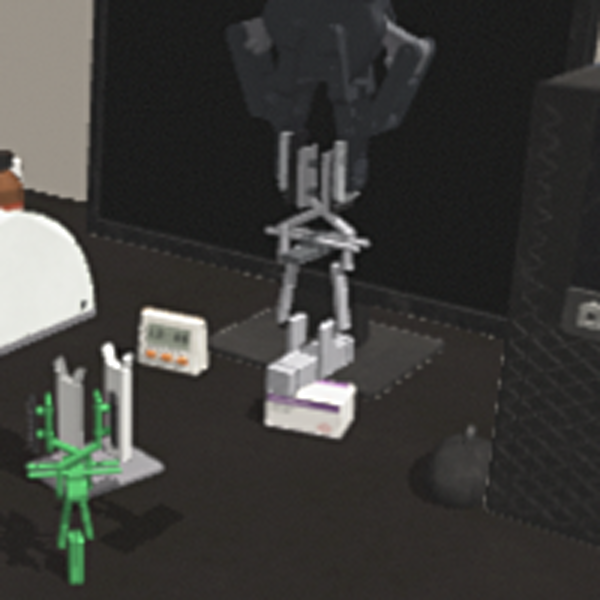

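Emit:
drive_tool(increments=[[0, 0.025, 0.007, -0.2, 0, 0, -0.28], [0, 0.045, 0.012, 0, 0, 0, -0.28], [0, 0.05, 0.013, 0, 0, 0, -0.28], [0, 0.05, 0.013, 0, 0, 0, -0.28], [0, 0.05, 0.013, 0, 0, 0, -0.28], [0, 0.05, 0.013, 0, 0, 0, -0.28], [0, 0.05, 0.013, 0, 0, 0, -0.28], [0, 0.05, 0.013, 0, 0, 0, -0.28], [0, 0.05, 0.013, 0, 0, 0, -0.28], [0, 0.05, 0.013, 0, 0, 0, -0.28]])

```text
time_s: 51.2
eef_pos: [0.5516, 0.1134, 0.3152]
eef_rot: [0.707, -0.007, 0.707, 0.007]
wrist_force: [1.2, -1.1, -2.3]
opening: 0.362
```

Emit:
drive_tool(increments=[[0, 0.05, 0.013, 0, 0, 0, -0.28], [0, 0.03, 0.008, 0, 0, 0, -0.28], [0.01, 0.0027, 0.0005, 0, 0, 0, -0.28], [0.03, 0, 0, 0, 0, 0, -0.28], [0.04, 0, 0, 0, 0, 0, -0.28], [0.03, 0, 0, 0, 0, 0, -0.28], [0.01, 0, 0, 0, 0, 0, -0.28], [0, 0, 0, 0, 0, 0, -0.28], [0, 0, 0, 0, 0, 0, -0.28]])

```text
time_s: 52.32
eef_pos: [0.5722, 0.1947, 0.1967]
eef_rot: [0.708, -0.007, 0.706, 0.007]
wrist_force: [-0.4, 0.3, -1.4]
opening: 0.364
```

```bash
python3 -c "
from h import *
snap('wrist','w37.png')
go([.572,.1946,.150],ty=yawv(91.1))"
```

```text
t 52.38 p [0.5722 0.1948 0.1967] tx [ 0.003  0.    -1.   ] ty [-0.021  1.     0.   ] op 0.361 q6 [ 0.13  0.29  1.58 -0.    1.28 -1.46]
rot first deg [ 0.08  0.17 -0.02]
shift after rot (m) [ 0.0467 -0.0002 -0.0002] shift before rot [ 0.0467 -0.0002 -0.0004] |d| 0.047
```

View pics/w37.png

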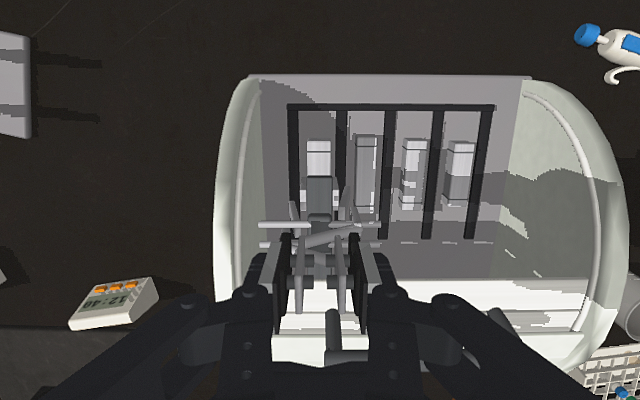

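Emit:
drive_tool(increments=[[0.02, 0, 0, 0, 0, 0, -0.28], [0.016, 0, 0, 0, 0, 0, -0.28], [0.0105, 0, 0, 0, 0, 0, -0.28], [0, 0, 0, 0, 0, 0, -0.28], [0, 0, 0, 0, 0, 0, -0.28], [0, 0, 0, 0, 0, 0, -0.4], [0, 0, 0, 0, 0, 0, -0.5], [0, 0, 0, 0, 0, 0, -0.6], [0, 0, 0, 0, 0, 0, -0.6], [0, 0, 0, 0, 0, 0, -0.6]])

```text
time_s: 53.62
eef_pos: [0.5712, 0.1948, 0.1485]
eef_rot: [0.707, -0.007, 0.707, 0.007]
wrist_force: [0.2, 0.2, -0.9]
opening: 0.203
```

```bash
python3 -c "
from h import *
snap('wrist','w38.png')
go([.572,.1946,.150],ty=yawv(91.1))"
```

```text
t 53.67 p [0.5712 0.1948 0.1485] tx [ 0.  0. -1.] ty [-0.021  1.     0.   ] op 0.206 q6 [ 0.13  0.34  1.61 -0.    1.19 -1.46]
rot first deg [ 0.1   0.01 -0.  ]
shift after rot (m) [-0.0015 -0.0002  0.0008] shift before rot [-0.0015 -0.0002  0.0008] |d| 0.002
```

View pics/w38.png

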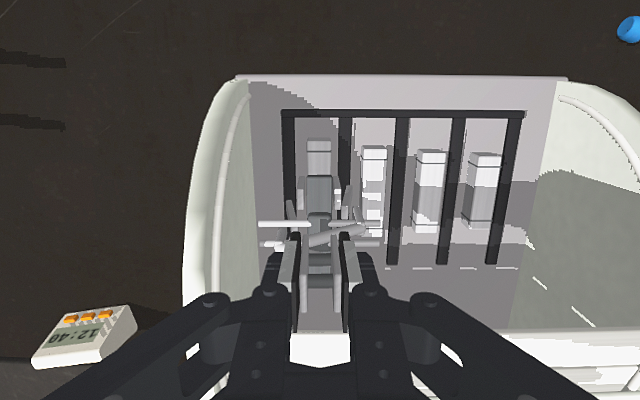

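Emit:
drive_tool(increments=[[-0.008, 0, 0, 0, 0, 0, -0.62], [-0.015, 0, 0, 0, 0, 0, -0.65], [-0.03, 0, 0, 0, 0, 0, -0.65], [-0.04, 0, 0, 0, 0, 0, -0.65], [-0.04, 0, 0, 0, 0, 0, -0.65], [-0.035, 0, 0, 0, 0, 0, -0.65], [0, 0, 0, 0, 0, 0, -0.65]])

```text
time_s: 54.55
eef_pos: [0.5729, 0.1951, 0.3216]
eef_rot: [0.71, -0.007, 0.704, 0.008]
wrist_force: [0.2, 0.0, -1.8]
opening: 0.178
```

```bash
python3 -c "
from h import *
snap('wrist','w39.png')
go([.4955,-.1143,.315],ty=yawv(78.3))"
```

```text
t 54.6 p [0.5719 0.1949 0.3187] tx [ 0.004  0.001 -1.   ] ty [-0.021  1.     0.   ] op 0.182 q6 [ 0.13  0.19  1.44 -0.    1.5  -1.46]
rot first deg [12.9   0.24 -0.05]
shift after rot (m) [ 0.0037 -0.3183 -0.0121] shift before rot [ 0.0032 -0.3076 -0.0829] |d| 0.319
```

View pics/w39.png

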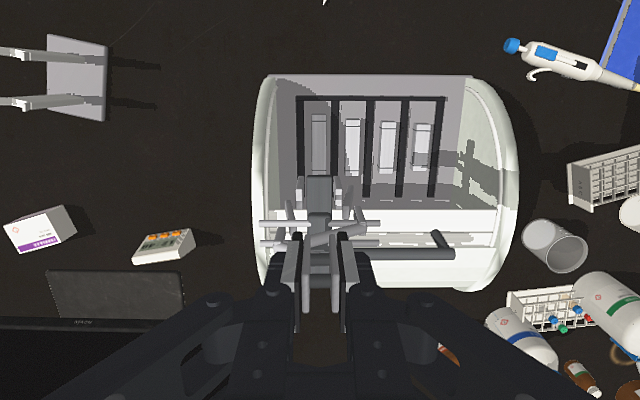

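Emit:
drive_tool(increments=[[0, -0.025, -0.007, 0, 0, 0, -0.4], [0, -0.045, -0.012, 0, 0, 0, -0.15], [0, -0.05, -0.0135, 0, 0, 0, 0.1], [0, -0.05, -0.0135, 0, 0, 0, 0.3], [0, -0.05, -0.0135, 0, 0, 0, 0.36], [0, -0.05, -0.0135, 0, 0, 0, 0.36], [0, -0.0375, -0.01, 6.4, 0, 0, 0.36], [0, 0, 0, 6.5, 0, 0, 0.36], [0, 0, 0, 0, 0, 0, 0.36], [0, 0, 0, 0, 0, 0, 0.36]])

```text
time_s: 55.85
eef_pos: [0.4943, -0.1138, 0.3155]
eef_rot: [0.703, 0.071, 0.704, -0.071]
wrist_force: [0.1, -0.3, -1.3]
opening: 0.678
```

```bash
python3 -c "
from h import *
snap('wrist','w40.png');c=snap('scene','s40.png');cv2.imwrite('pics/s40z.png',cv2.resize(c['img'][80:280,230:430,::-1],None,fx=3,fy=3,interpolation=cv2.INTER_CUBIC))
go([.4955,-.1143,.27],ty=yawv(78.3));jaws()"
```

```text
t 55.95 p [ 0.4945 -0.1137  0.316 ] tx [-0.001  0.    -1.   ] ty [0.2  0.98 0.  ] op 0.676 q6 [-0.46 -0.03  1.68  0.    1.49 -1.83]
rot first deg [ 0.14 -0.04 -0.01]
shift after rot (m) [ 0.046  -0.0004  0.0011] shift before rot [ 0.046  -0.0004  0.0011] |d| 0.046
tip z [0.189  0.19   0.1903 0.1905 0.1911 0.1912 0.1918 0.1919] offset below TCP 0.1241 jaw pts median [ 0.4872 -0.1187  0.2105] 225
jaw lat [-0.0097 -0.0091 -0.0088 -0.0086 -0.0079 -0.0077 -0.0075 -0.0074 -0.0072
 -0.0071 -0.007  -0.0069 -0.0066 -0.0065 -0.0063 -0.0063 -0.0061 -0.0057
 -0.0054 -0.0051 -0.0049 -0.0049 -0.0041 -0.003  -0.0028 -0.0015 -0.0002
  0.0001  0.0015  0.0023  0.003 ]
```

View pics/w40.png

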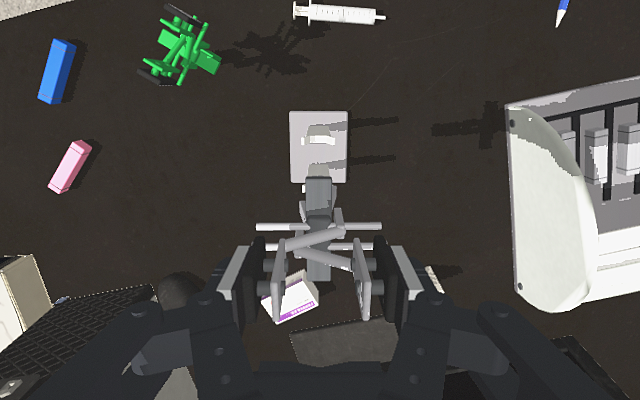

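View pics/s40z.png

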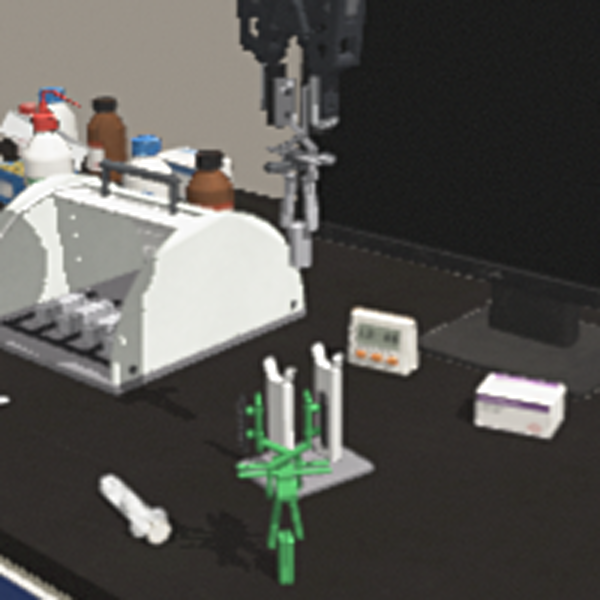

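Emit:
drive_tool(increments=[[0.03, -0.0005, 0.001, 0, 0, 0, 0.36], [0.04, 0, 0, 0, 0, 0, 0.36], [0.04, 0, 0, 0, 0, 0, 0.36], [0.03, 0, 0, 0, 0, 0, 0.36], [0.01, 0, 0, 0, 0, 0, 0.36], [0, 0, 0, 0, 0, 0, 0.36], [0, 0, 0, 0, 0, 0, 0.36]])

```text
time_s: 56.88
eef_pos: [0.4965, -0.1154, 0.168]
eef_rot: [0.704, 0.072, 0.703, -0.072]
wrist_force: [0.3, 0.6, -1.3]
opening: 0.678
```

```bash
python3 -c "
from h import *
snap('wrist','w41.png');c=snap('scene','s41.png');cv2.imwrite('pics/s41z.png',cv2.resize(c['img'][120:270,270:410,::-1],None,fx=4,fy=4,interpolation=cv2.INTER_CUBIC))
go([.4953,-.1145,.140],ty=yawv(78.3))"
```

```text
t 56.98 p [ 0.4964 -0.1154  0.1679] tx [ 0.002 -0.001 -1.   ] ty [ 0.203  0.979 -0.001] op 0.677 q6 [-0.46  0.12  1.84  0.    1.18 -1.83]
rot first deg [0.01 0.15 0.04]
shift after rot (m) [ 0.0279  0.0007 -0.0013] shift before rot [ 0.0279  0.0007 -0.0013] |d| 0.028
```

View pics/w41.png

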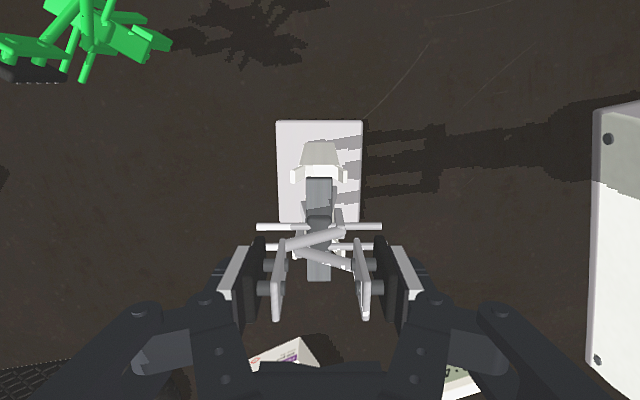

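View pics/s41z.png

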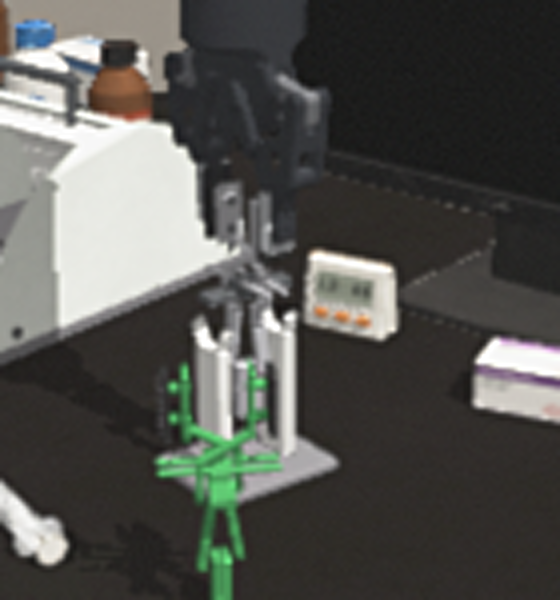

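Aligned: the wing bar lies between the lips in the wrist view. Lower the rest in small steps, with x/y corrections.

Emit:
drive_tool(increments=[[0.01, 0.0005, -0.001, 0, 0, 0, 0.36], [0.01, 0, 0, 0, 0, 0, 0.36], [0.005, 0, 0, 0, 0, 0, 0.36], [0.003, 0, 0, 0, 0, 0, 0.36], [0, 0, 0, 0, 0, 0, 0.36], [0, 0, 0, 0, 0, 0, 0.36]])

```text
time_s: 57.72
eef_pos: [0.4948, -0.1144, 0.1384]
eef_rot: [0.704, 0.072, 0.703, -0.072]
wrist_force: [0.5, 0.2, -1.1]
opening: 0.684
```

```bash
python3 -c "
from h import *
snap('wrist','w42.png');c=snap('scene','s42.png');cv2.imwrite('pics/s42z.png',cv2.resize(c['img'][120:270,270:410,::-1],None,fx=4,fy=4,interpolation=cv2.INTER_CUBIC))
go([.4953,-.1145,.140],ty=yawv(78.3))"
```

```text
t 57.83 p [ 0.4947 -0.1144  0.1385] tx [ 0. -0. -1.] ty [ 0.203  0.979 -0.   ] op 0.682 q6 [-0.46  0.15  1.87  0.    1.12 -1.83]
rot first deg [-0.    0.02  0.  ]
shift after rot (m) [-0.0015 -0.      0.0006] shift before rot [-0.0015 -0.      0.0006] |d| 0.002
```

View pics/w42.png

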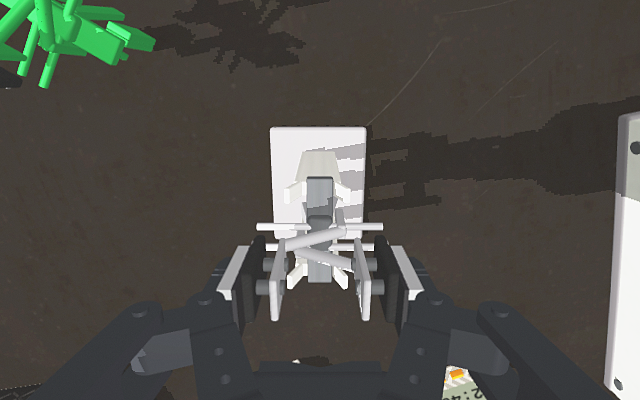

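View pics/s42z.png

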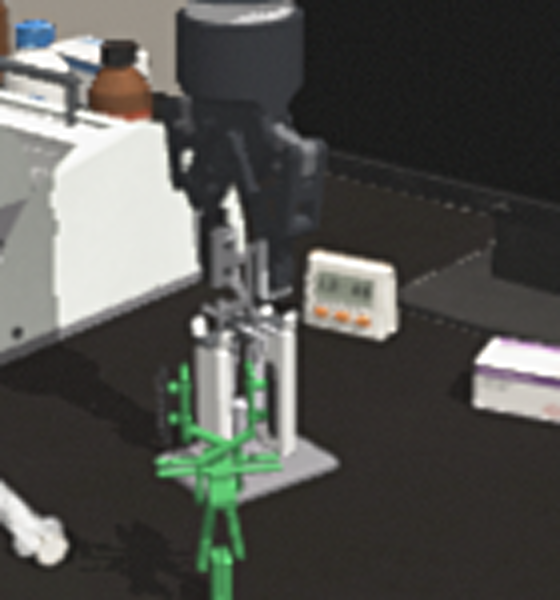

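Emit:
drive_tool(increments=[[0.0015, 0, 0, 0, 0, 0, 0.36], [0, 0, 0, 0, 0, 0, 0.36], [0, 0, 0, 0, 0, 0, 0.36]])

```text
time_s: 58.2
eef_pos: [0.495, -0.1146, 0.1375]
eef_rot: [0.704, 0.072, 0.703, -0.072]
wrist_force: [-0.6, -0.6, 6.4]
opening: 0.682
```

Emit:
drive_tool(increments=[[0, 0, 0, 0, 0, 0, 0.4], [0, 0, 0, 0, 0, 0, 0.45], [0, 0, 0, 0, 0, 0, 0.5], [0, 0, 0, 0, 0, 0, 0.6], [0, 0, 0, 0, 0, 0, 1], [0, 0, 0, 0, 0, 0, 1], [0, 0, 0, 0, 0, 0, 1]])

```text
time_s: 59.08
eef_pos: [0.4946, -0.1143, 0.1369]
eef_rot: [0.703, 0.072, 0.703, -0.072]
wrist_force: [-0.3, 0.3, -0.0]
opening: 1.0
```

```bash
python3 -c "
from h import *
snap('wrist','w43.png');go()"
```

```text
t 59.12 p [ 0.4946 -0.1143  0.1369] tx [ 0.  0. -1.] ty [0.203 0.979 0.   ] op 1.002 q6 [-0.46  0.16  1.87  0.    1.12 -1.83]
```

View pics/w43.png

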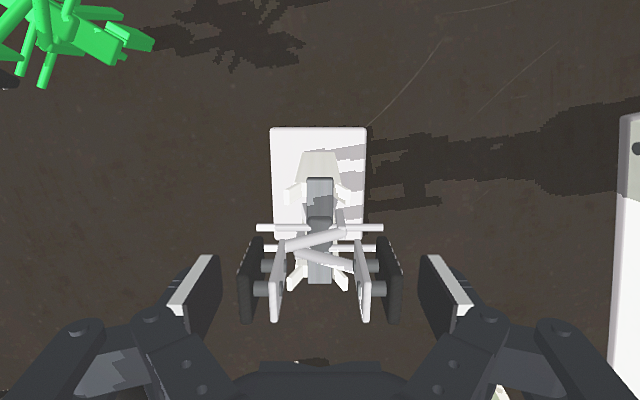

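Released, tweezers seated. Rise and check.

Emit:
drive_tool(increments=[[-0.02, 0, 0, 0, 0, 0, 1], [-0.04, 0, 0, 0, 0, 0, 1], [-0.04, 0, 0, 0, 0, 0, 1], [-0.04, 0, 0, 0, 0, 0, 1], [-0.02, 0, 0, 0, 0, 0, 1], [0, 0, 0, 0, 0, 0, 1]])

```text
time_s: 59.88
eef_pos: [0.4955, -0.1147, 0.2987]
eef_rot: [0.705, 0.072, 0.702, -0.073]
wrist_force: [0.6, 0.0, -0.0]
opening: 1.004
```

```bash
python3 - <<'E'
from h import *
c=snap('wrist','w44.png');P=cloud(c)
Q=P[100:260,250:390].reshape(-1,3)
Q=Q[(Q[:,0]<.56)&(Q[:,0]>.42)]
for a,b in ((.13,.2),(.004,.012)):
    k=(Q[:,2]>a)&(Q[:,2]<b); print(a,b,k.sum(),Q[k,2].max().round(4),cv2.minAreaRect((Q[k,:2]*1000).astype(np.float32)))
snap('top','t44.png')
c=snap('scene','s44.png');cv2.imwrite('pics/s44z.png',cv2.resize(c['img'][120:270,210:410,::-1],None,fx=4,fy=4,interpolation=cv2.INTER_CUBIC))
go([.645,.2585,.28],ty=yawv(1.1))
E
```

```text
0.13 0.2 956 0.162 ((494.57061767578125, -112.74544525146484), (62.82316207885742, 21.718547821044922), 78.39848327636719)
0.004 0.012 2330 0.012 ((495.12890625, -114.22464752197266), (75.01642608642578, 93.8100814819336), 78.11154174804688)
t 60.02 p [ 0.494  -0.1141  0.2954] tx [-0.002  0.001 -1.   ] ty [0.203 0.979 0.001] op 0.999 q6 [-0.46 -0.01  1.71  0.    1.45 -1.83]
rot first deg [ 7.719e+01 -1.300e-01  5.000e-02]
shift after rot (m) [ 0.0154  0.1582 -0.3696] shift before rot [0.0155 0.3954 0.0723] |d| 0.402
```

View pics/s44z.png

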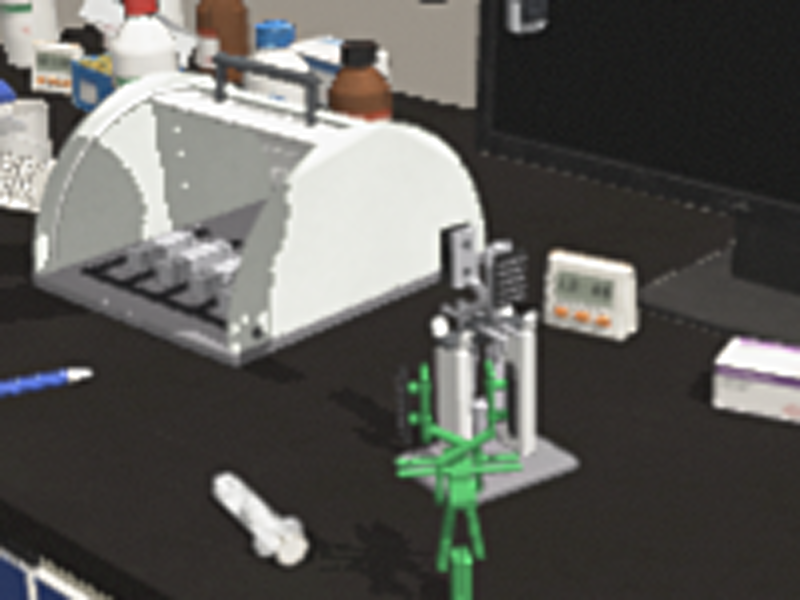

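```bash
python3 - <<'E'
from h import *
c=snap('top','t45.png');P=cloud(c);im=c['img'].astype(int);g=im.min(2)
cv2.imwrite('pics/t45z.png',cv2.resize(c['img'][90:220,140:270,::-1],None,fx=4.5,fy=4.5,interpolation=cv2.INTER_CUBIC))
m=((P[...,2]>.0245)&(P[...,2]<.036)&(P[...,0]>.5)&(P[...,0]<.61)&(P[...,1]>.15)&(P[...,1]<.36)).astype(np.uint8)
n,l,st,ce=cv2.connectedComponentsWithStats(m)
for i in range(1,n):
    if st[i,4]<30: continue
    v,u=np.where(l==i);X=onplane(c,np.c_[u,v],.03);print(st[i,4],cv2.minAreaRect((X[:,:2]*1000).astype(np.float32)),np.median(P[v,u,2]))
E
```

```text
132 ((570.4033203125, 280.4227294921875), (66.60203552246094, 15.120321273803711), 1.624177098274231) 0.030160424311558187
166 ((571.5969848632812, 236.84796142578125), (69.6377182006836, 18.06088638305664), 1.3633421659469604) 0.029717815651248536
157 ((568.2286376953125, 194.876220703125), (75.29875183105469, 17.97186279296875), 1.098134160041809) 0.030185061551978976
123 ((569.2747802734375, 321.78173828125), (21.192956924438477, 57.2083854675293), 89.40047454833984) 0.029798174347410278
```

View pics/t45z.png

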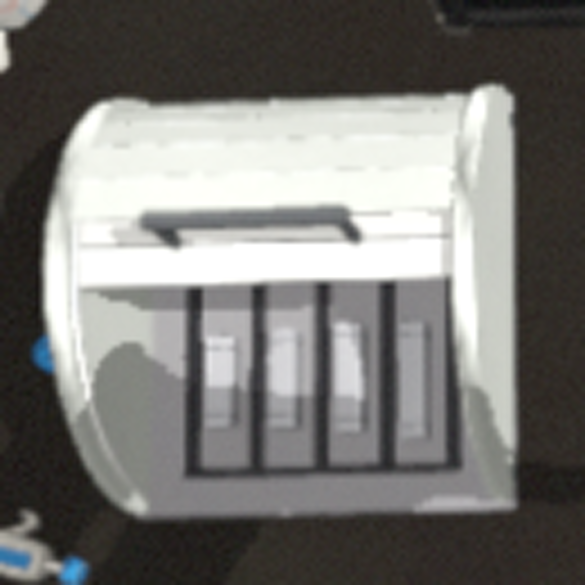

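Emit:
drive_tool(increments=[[0, 0.03, 0.005, 0, 0, 0, 1], [0, 0.05, 0.009, 0, 0, 0, 0.5], [0, 0.055, 0.01, 0, 0, 0, -0.4], [0, 0.055, 0.01, 0, 0, 0, -0.4], [0, 0.055, 0.01, 0, 0, 0, -0.4], [0, 0.055, 0.01, 0, 0, 0, -0.4], [0, 0.055, 0.01, 0, 0, 0, -0.4], [0.01, 0.04, 0.008, 0, 0, 0, -0.4], [0, 0, 0, 10, 0, 0, -0.4], [0, 0, 0, 10, 0, 0, -0.4]])

```text
time_s: 61.32
eef_pos: [0.6445, 0.2586, 0.284]
eef_rot: [0.679, 0.194, 0.681, -0.195]
wrist_force: [0.4, 0.9, -1.8]
opening: 0.3
```

Emit:
drive_tool(increments=[[0, 0, 0, 10, 0, 0, -0.4], [0, 0, 0, 10, 0, 0, -0.4], [0, 0, 0, 10, 0, 0, -0.4], [0, 0, 0, 10, 0, 0, -0.4], [0, 0, 0, 10, 0, 0, -0.4], [0, 0, 0, 7.2, 0, 0, -0.4], [0, 0, 0, 0, 0, 0, -0.4], [0, 0, 0, 0, 0, 0, -0.4]])

```text
time_s: 62.32
eef_pos: [0.6449, 0.2578, 0.2859]
eef_rot: [0.505, 0.494, 0.506, -0.495]
wrist_force: [0.0, 0.1, 0.4]
opening: 0.297
```

```bash
python3 -c "
from h import *
c=snap('wrist','w46.png');P=cloud(c);print([P[v,u].round(4).tolist() for v in (130,160,190) for u in range(306,334,4)])
go([.6445,.262,.1757],ty=yawv(1.1))"
```

```text
[[0.6334, 0.3007, 0.136], [0.6367, 0.3009, 0.1364], [0.6407, 0.3064, 0.1781], [0.6435, 0.3065, 0.1789], [0.6462, 0.3065, 0.1781], [0.6491, 0.306, 0.1734], [0.6532, 0.3009, 0.1339], [0.6337, 0.2758, 0.1365], [0.6371, 0.2758, 0.1364], [0.641, 0.2852, 0.1785], [0.6439, 0.2852, 0.1786], [0.6468, 0.2852, 0.1781], [0.6497, 0.2845, 0.1744], [0.654, 0.2755, 0.133], [0.634, 0.2494, 0.1364], [0.6374, 0.2493, 0.1359], [0.6414, 0.2623, 0.177], [0.6444, 0.2629, 0.1787], [0.6473, 0.2624, 0.177], [0.6503, 0.2615, 0.174], [0.6548, 0.2489, 0.1335]]
t 62.38 p [0.645  0.2577 0.2861] tx [-0.001 -0.    -1.   ] ty [ 1.     0.021 -0.001] op 0.3 q6 [ 0.21  0.42  1.22 -0.    1.5   0.19]
rot first deg [0.11 0.01 0.06]
shift after rot (m) [ 0.1104 -0.0004 -0.0043] shift before rot [ 0.1104 -0.0003 -0.0043] |d| 0.111
```

View pics/w46.png

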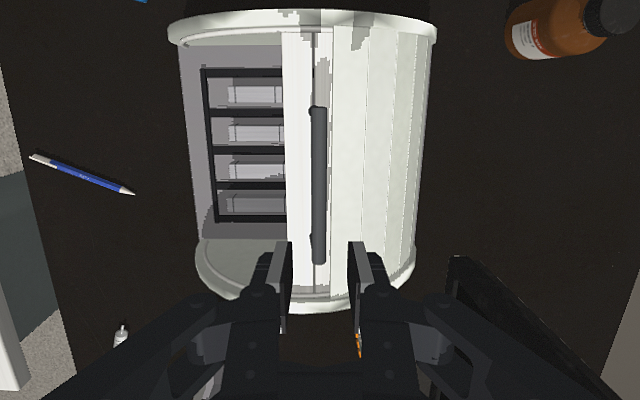

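Handle at x≈0.645, between fingers. Descend, grip, reverse the arc.

Emit:
drive_tool(increments=[[0.025, 0, 0, 0, 0, 0, -0.4], [0.04, 0, -0.001, 0, 0, 0, -0.4], [0.03, 0, 0, 0, 0, 0, -0.4], [0.015, 0, 0, 0, 0, 0, -0.4], [0, 0, 0, 0, 0, 0, -0.4], [0, 0, 0, 0, 0, 0, -0.7], [0, 0, 0, 0, 0, 0, -1], [0, 0, 0, 0, 0, 0, -1], [0, 0, 0, 0, 0, 0, -1]])

```text
time_s: 63.5
eef_pos: [0.6441, 0.2589, 0.1782]
eef_rot: [0.504, 0.494, 0.505, -0.496]
wrist_force: [-6.6, -1.2, 0.9]
opening: 0.111
```

```bash
python3 -c "
from h import *
go([.6445,.262,.1757],ty=yawv(1.1))
p=np.radians(np.arange(96,17,-6)); print(np.c_[-.162*np.diff(np.sin(p)),-.162*np.diff(np.cos(p))].round(4).tolist())"
```

```text
t 63.5 p [0.6441 0.2589 0.1782] tx [-0.002 -0.    -1.   ] ty [ 1.     0.02  -0.002] op 0.111 q6 [0.21 0.5  1.33 0.   1.32 0.19]
rot first deg [0.03 0.02 0.13]
shift after rot (m) [ 0.0025  0.0005 -0.003 ] shift before rot [ 0.0025  0.0005 -0.003 ] |d| 0.004
[[-0.0009, -0.0169], [0.0009, -0.0169], [0.0027, -0.0167], [0.0044, -0.0164], [0.0061, -0.0158], [0.0077, -0.0151], [0.0092, -0.0142], [0.0107, -0.0132], [0.012, -0.012], [0.0132, -0.0107], [0.0142, -0.0092], [0.0151, -0.0077], [0.0158, -0.0061]]
```

Emit:
drive_tool(increments=[[-0.0009, -0.0169, 0, 0, 0, 0, -1], [0.0009, -0.0169, 0, 0, 0, 0, -1], [0.0027, -0.0167, 0, 0, 0, 0, -1], [0.0044, -0.0164, 0, 0, 0, 0, -1], [0.0061, -0.0158, 0, 0, 0, 0, -1], [0.0077, -0.0151, 0, 0, 0, 0, -1], [0.0092, -0.0142, 0, 0, 0, 0, -1]])

```text
time_s: 64.38
eef_pos: [0.5359, 0.2569, 0.1515]
eef_rot: [0.507, 0.497, 0.503, -0.493]
wrist_force: [-1.0, -3.1, 10.7]
opening: 0.108
```

Emit:
drive_tool(increments=[[0.0107, -0.0132, 0, 0, 0, 0, -1], [0.012, -0.012, 0, 0, 0, 0, -1], [0.0132, -0.0107, 0, 0, 0, 0, -1], [0.0142, -0.0092, 0, 0, 0, 0, -1], [0.0151, -0.0077, 0, 0, 0, 0, -1], [0.0158, -0.0061, 0, 0, 0, 0, -1], [0.001, 0, 0, 0, 0, 0, -1], [0, 0, 0, 0, 0, 0, -1]])

```text
time_s: 65.38
eef_pos: [0.4738, 0.2553, 0.0656]
eef_rot: [0.505, 0.495, 0.505, -0.496]
wrist_force: [-5.7, -2.9, 0.7]
opening: 0.108
```

```bash
python3 -c "
from h import *
go([.4732,.26,.065]);c=snap('wrist','w47.png');snap('scene','s47.png')"
```

```text
t 65.38 p [0.4738 0.2553 0.0656] tx [-0.002 -0.001 -1.   ] ty [ 1.     0.019 -0.002] op 0.108 q6 [ 0.27  0.33  1.82 -0.    0.99  0.25]
shift after rot (m) [ 0.0006 -0.0005 -0.0047] shift before rot [ 0.0006 -0.0005 -0.0047] |d| 0.005
```

View pics/s47.png

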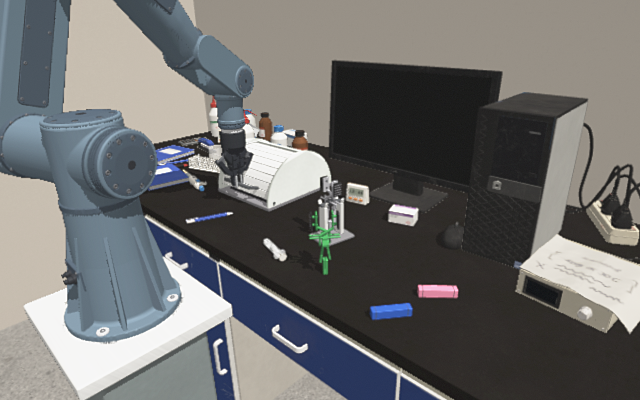

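Emit:
drive_tool(increments=[[0.003, -0.001, 0, 0, 0, 0, -1], [0.003, -0.001, 0, 0, 0, 0, -1], [0, 0, 0, 0, 0, 0, -1], [0, 0, 0, 0, 0, 0, -1]])

```text
time_s: 65.97
eef_pos: [0.4734, 0.2554, 0.0636]
eef_rot: [0.505, 0.495, 0.504, -0.495]
wrist_force: [-16.1, -9.0, 31.8]
opening: 0.108
```

Emit:
drive_tool(increments=[[-0.002, 0, 0, 0, 0, 0, -1], [0, 0, 0, 0, 0, 0, -0.7], [0, 0, 0, 0, 0, 0, -0.4], [0, 0, 0, 0, 0, 0, -0.4], [0, 0, 0, 0, 0, 0, -0.4]])

```text
time_s: 66.6
eef_pos: [0.4726, 0.2556, 0.0608]
eef_rot: [0.505, 0.495, 0.505, -0.495]
wrist_force: [0.5, -0.1, 0.3]
opening: 0.304
```

```bash
python3 -c "
from h import *
go();c=snap('wrist','w48.png')"
```

```text
t 66.6 p [0.4726 0.2556 0.0608] tx [ 0.  0. -1.] ty [1.    0.019 0.   ] op 0.304 q6 [0.27 0.34 1.83 0.   0.98 0.26]
```

View pics/w48.png

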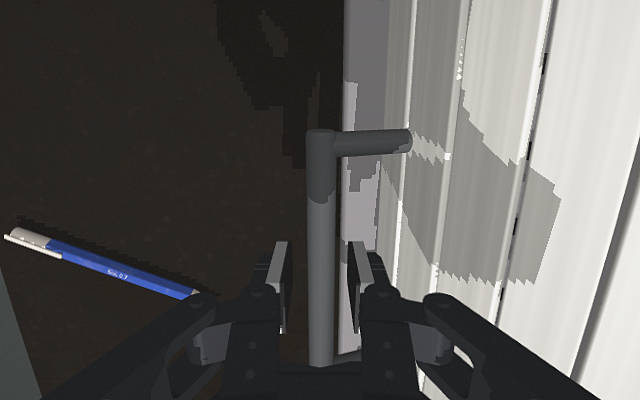

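Free of contact. Rise straight up and inspect.

Emit:
drive_tool(increments=[[-0.02, 0, 0, 0, 0, 0, -0.4], [-0.03, 0, 0, 0, 0, 0, -0.4], [-0.05, 0, 0, 0, 0, 0, -0.4], [-0.05, 0, 0, 0, 0, 0, -0.4], [-0.05, 0, 0, 0, 0, 0, -0.4], [0, 0, 0, 0, 0, 0, 0], [0, 0, 0, 0, 0, 0, 0], [0, 0, 0, 0, 0, 0, 0]])

```text
time_s: 67.65
eef_pos: [0.4714, 0.2552, 0.2589]
eef_rot: [0.504, 0.494, 0.505, -0.496]
wrist_force: [0.5, 0.3, -0.7]
opening: 0.5
```

```bash
python3 - <<'E'
from h import *
go();c=snap('wrist','w49.png');P=cloud(c);im=c['img'].astype(int)
k=(im.max(2)<120)&(P[...,2]>.045)&(P[...,2]<.09)&(P[...,0]<.484)&(P[...,0]>.46)&(P[...,1]>.2)&(P[...,1]<.32)
A=P[k];print(k.sum(),np.median(A,0),A[:,2].max(),np.percentile(A[:,2],[50,90]))
snap('top','t49.png');snap('scene','s49.png')
E
```

```text
t 67.65 p [0.4714 0.2552 0.2589] tx [-0.003 -0.001 -1.   ] ty [ 1.     0.019 -0.003] op 0.5 q6 [ 0.27  0.08  1.68 -0.    1.38  0.26]
1568 [0.47388983 0.26671221 0.06646389] 0.0693832848993749 [0.06646389 0.06791947]
```

View pics/w49.png

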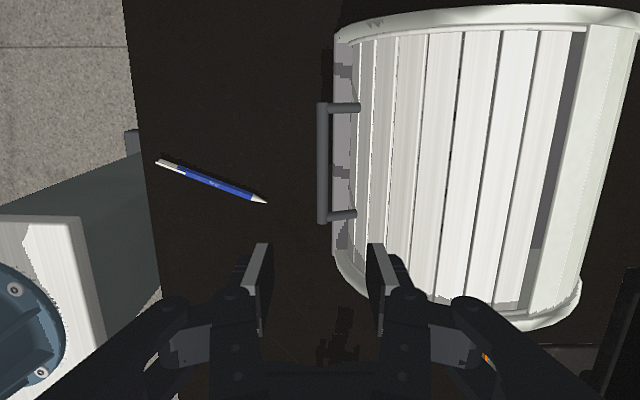

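View pics/s49.png

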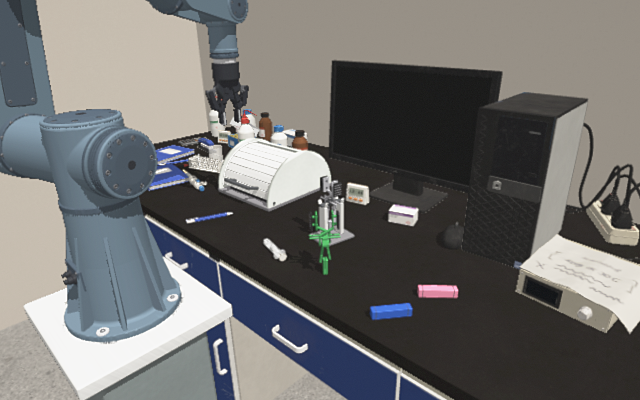

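```bash
python3 -c "
from h import *
print(hand_in())"
```

```text
the job is handed in; nothing more can be done
None
```

I completed the job and handed it in at about 68 s of the 208 s limit; `hand_in()` gives no verdict, so the results below are my own checks.

**What I did:** I raised the shutter by its handle until it stayed open. All four bars were present, and I moved them one to a lane with the tweezers. I then hung the tweezers back on their stand, closed the shutter against its stop and lifted the robot clear.

**Last checks:**
- **Bars:** With the shutter still open, the top camera showed each bar in its own lane. Their tops were at z ≈ 0.030, so they lie flat, within about 2° of the lane direction and centred about 57 mm in front of the axis.
- **Tweezers:** They hang upright on the stand with the pads about 1.5 mm from the stand's centre and yaw within 0.3°.
- **Shutter:** The handle's centre is at z ≈ 0.062, which puts it about 18° above level, i.e. closed. Pushing further down met a 32 N stop.
- **Contact:** Wrist force was near zero and the hand was about 0.2 m above the handle when I handed in.

No check failed. Small disagreements remained: the top and wrist cameras differed by 2–3 mm on the bar positions, within about 2 mm of calibration error each. The stated gripper opening also did not scale linearly with the gap, so I judged the jaw opening from images instead.

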